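# Lock a star blank in the clamping jig with the T-key

### The job

Take the orange-handled T-key out of its stand and lower it gently down the steel-rimmed shaft of the plywood clamping jig until its socket is fully home over the square stem at the bottom, then turn it clockwise (seen from above) about a quarter turn, until the blue jaw has closed on the yellow star. Let go and leave the key standing in the shaft, without ever forcing the key or pressing the sprung stem down solid, and without disturbing anything else on the bench.

Things in the scene. Friction and masses are not known exactly. Their poses are not given: they have to be found in the camera images.
- tkey_grip (a point): centre of the crossbar of the T-key: orange bar 90 mm long (point x axis) x 14 mm thick (y) x 20 mm high (z), best pinched across its thickness; 12 mm steel rod below it, about 0.25 kg in all. It stands upright (z axis up) and loose in a 55 mm deep hole of the stand, bar centre 187 mm above the bench
- tkey_tip (a point): centre of the open lower end (socket rim) of the T-key, 172 mm straight below tkey_grip, same axes. The socket is 20 x 20 mm outside, sides parallel to the bar's, with a 14 x 14 mm square hole 24 mm deep
- mouth (a point): centre of the shaft's mouth, on top of the jig's fixed plywood tower (110 x 120 mm, 120 mm high); flat steel rim, 52 mm across. The shaft is round, vertical, 34 mm across. Fully home means the key's rim on the collar, tkey_tip 91 mm below the mouth; pressed on the stem's corners without engaging it gets no deeper than 82 mm
- stem (a joint): turn of the square stem: 0 as found, grows as it is turned clockwise seen from above; the jaw meets the star at 1.46 and is tight at 1.57 rad, solid stops at 1.9 and -0.5. It stays where it is left; turning takes about 0.08 N m. The socket has about 0.18 rad of play either way on the stem. It drives the blue jaw
- jaw (a joint): travel of the blue, rubber-faced jaw (m): 0 open as found, 0.0117 touching the star; driven only by the stem, 8 mm per rad
- jig: the jig: plywood tower with the shaft at its origin (under the tower's centre, bench level); the base board runs 205 mm along its +x with the yellow star, blue jaw and fence, all below 50 mm
- stand: fixed dark wood block 75 x 200 x 70 mm high, origin under its centre, with a hole 65 mm either side along its y; each holds one T-key
- hexkey_grip (a point): crossbar centre of the other T-key: blue bar 90 x 14 x 20 mm, black round foot, shorter (bar centre 120 mm above the bench), in the stand's other hole: leave it alone
- driver: red-handled screwdriver lying on the bench; leave alone
- hammer: hammer lying on the bench; leave alone
- glue: white glue bottle 120 mm high; leave alone
- tin: steel tin 80 mm high; leave alone
- star: loose yellow wooden star 90 mm wide, 18 mm thick; leave alone
- offcut: plywood offcut 90 x 60 x 30 mm; leave alone
- shaft_foot (a point): point on the shaft's axis 91 mm below the mouth, level with the collar at the stem's foot. The square brass stem, 12 mm across, rises 18 mm from the collar, then a 5 mm cone nose. It may stand 1 mm off axis, and how its square is turned is not known (seldom square to the tower). Stem and collar sink together on a spring (see plunger)
- plunger (a joint): how far stem and collar are pressed down on their spring (m): 0 at rest, starts to sink at 2 N, 1.2 N per mm, solid at 0.008 (about 12 N). Pressing it solid, or over 45 N between key and stem, is forcing
There are look-alikes about, which are no part of the job. What is shaped like the part that bears tkey_grip but black, green or pink is not meant.

How it is judged:
By the outcome, as a careful person would: the job done as asked, in the order asked, and still so for the second after the job is handed in, with the robot touching nothing.
It also fails if it takes over 64 s, if anything falls off the work surface, if the arm or the gripper's body presses on something with over 40 N, if the wrist force passes 120 N, or if a joint passes its speed limit or range.

### The arm

A 6-joint arm with a two-finger parallel gripper is mounted at the origin on the work surface. World frame = base frame: x ahead of the robot, y to its left, z up, the work surface at z = 0. Lengths are in m, angles in rad, forces in N, time in s.
With the tool pointing down it reaches from about 0.325 to 0.9 m from the base axis. Payload 3.5 kg.
Tool frame: the origin (TCP) lies between the finger pads; the fingertips stand 25 mm ahead of it and the grasp point (between the pads) lies 6 mm ahead of it (tip_extent is the distance from the TCP to the fingertips, in m); z points along the fingers, y is the direction in which the jaws open and shut (so a half turn about z gives the same grasp; the last joint's range is limited). The gripper opens to 85 mm and grips with 20 to 120 N. Pads are 22 mm wide; open, the fingers measure 114 mm over their backs; the gripper's body (76 mm by 85 mm) begins 54 mm behind the grasp point. The pads swing forward as they close: fully open they stand 13 mm farther back than shut.
Start: joints at [1.237, 0.276, -0.026, 1.268, 0, 1.467], TCP at [0.143, 0.608, 0.256] pointing down, gripper open.
Joint ranges: [-3.12, 3.12], [-0.85, 1.88], [-1.08, 1.24], [-1.95, 2.15], [-1.57, 1.53], [-3.14, 3.14]. Speed limits (rad/s): [2.57, 2.57, 3.14, 3.14, 3.14, 3.14].

### API

Orientations are given as a unit quaternion [x, y, z, w].
In Python, from bench import * gives the robot as it stands.
- The arm moves only by the shell command python3 -m jog 'ROWS' [FORCE]. ROWS is text: rows parted by semicolons, each of 5 numbers parted by spaces: the shift along the tool's x, y, z in m, then the turn about the tool's z in rad, then the opening, from -1 (shut) to 1 (fully open). A call has exactly 10 rows; each row shifts and turns the commanded pose from where the row before left it, along the tool's axes as they then stand; what a row does not reach is not made up. A row lasts 1/10 s, in which the tool goes at most 50 mm and 8.59 degrees, less where a joint would pass 70% of its speed; a pose out of reach is approached as far as the arm can. A call with a gripper value outside its range is refused whole. The fingers move at their own pace and stop on an object; FORCE is the grip in N (left out, the last holds). Time passes only in rows, so rows that do not move let the fingers close, or fill a call up. It gives the time, the measured TCP pose, the force and the opening at its end, in the units of the state.
- get_obs(): the state, without advancing time (a new reading comes with each control period).
- capture(name): name is "scene" or "top" or "wrist"; returns the picture (384x512x3 uint8, blue, green, red); there is no depth.
- camera_info(name): a dict with "fov_y" (degrees; the focal length in pixels is half the picture's height over the tangent of half this angle, whatever the lens; pixels are square), "cx", "cy" (the principal point, pixels), "rvec" (rotation vector, rad) and "tvec" (3), from world to camera coordinates, as OpenCV has them; the wrist camera has in their place "T_tool_cam" (4x4, takes a point from camera to tool coordinates, whose origin is the TCP and whose axes are the flange's). Camera axes: x right, y down, z forward; pixel columns grow to the right and rows downward; lengths in m; the calibration is good to about 2 mm. The wrist camera is an equidistant fisheye: a pixel r from the principal point sees the ray r / f radians off the axis. A picture is of the moment at which its call begins: read the wrist's pose just before it. camera_info takes no time and is no camera call.
- hand_in(): hands the job in, once; it reports no verdict.
Trained networks look in the newest picture that a camera, given by its name, has taken for a name from the list of things; names that differ only in an ending like _2 or _b are one class to them, and where a whole thing is asked for, a point or a joint stands for the part that bears it (a point fixed in the world has none). Each returns a list of dicts, best first, with "p" (0 to 1); they miss things now and then, are a little off and sometimes report something else, mostly with a low value. They report only what shows in the picture. A call takes as long as a camera call. They do not tell look-alikes from the thing itself.
- find_in(camera, thing): "extent" ([left, top, right, bottom] in pixels, round what is visible of it).
- mark_of(camera, thing): "at" ([column, row] in pixels: a listed point, or the origin of a listed thing).
The state is a dict: "clock": time; "q": joint angles; "joint_vel": joint speeds; "joint_efforts": joint torques, N m; "tool_pos": TCP position; "orientation": TCP orientation; "wrist_force": force on the tool from outside, world axes, zero at the start; "torque": the same for the moment, N m; "finger_gap": opening from 0.0 (shut) to 1.0 (fully open).
Only numpy, scipy, OpenCV 4.12 (cv2) and the standard library are available. Lean on these libraries where they do the work, as an engineer would, in place of code of your own. Each camera call takes 0.05 s, during which the arm holds its last target.

## Working session

There is one attempt and no reset: what is moved stays moved. The work goes in short steps, Python scripts to look and compute and a shell command to move; the robot and the scene stay as the last step left them, time stands still between calls to the robot, and variables do not carry over. Pictures are saved under pics/ and viewed, and the job is handed in when it is done.

```bash
mkdir -p pics; ls; python3 - <<'E'
from bench import *
import cv2
o=get_obs(); print(o)
for c in ("scene","top","wrist"):
    print(c,camera_info(c))
for c in ("scene","top","wrist"):
    cv2.imwrite(f"pics/{c}0.png",capture(c))
E
```

```text
pics
{'clock': 0.0, 'q': array([ 1.23657695e+00,  2.77147306e-01, -2.78700664e-02,  1.26798241e+00,
        1.60763114e-05,  1.46740369e+00]), 'joint_vel': array([ 0.00090853,  0.00053652, -0.0003848 ,  0.00096475, -0.00037218,
        0.0002341 ]), 'joint_efforts': array([-7.77424411e-04, -4.45511520e+01,  2.95202494e+01,  1.66575290e-02,
       -2.32256718e-05,  2.13688395e-06]), 'tool_pos': array([0.14275627, 0.60775006, 0.25515583]), 'orientation': array([ 1.15157261e-01,  9.93346662e-01, -1.07371361e-03, -2.46991943e-04]), 'wrist_force': array([0.11747642, 0.51172097, 0.21118665]), 'torque': array([ 0.03130635, -0.01214354,  0.00190472]), 'finger_gap': 0.998168409135999}
scene {'fov_y': 42.1455075845717, 'cx': 248.42752090453243, 'cy': 184.65561310469164, 'rvec': array([ 1.35780606,  2.4397784 , -0.71093375]), 'tvec': array([ 0.25621706, -0.27786921,  1.77296043])}
top {'fov_y': 43.66912023921505, 'cx': 252.60128319620497, 'cy': 196.548182117993, 'rvec': array([ 2.19759665, -2.16311552,  0.08477465]), 'tvec': array([5.18744837e-04, 4.79088750e-01, 1.53056262e+00])}
wrist {'fov_y': 65.70646984690485, 'cx': 253.4862791267133, 'cy': 191.45204828058633, 'T_tool_cam': array([[ 3.64968086e-04, -9.65136431e-01, -2.61747083e-01,
         6.56259618e-02],
       [ 9.99999820e-01,  2.27779657e-04,  5.54464917e-04,
         3.80477813e-04],
       [-4.75513630e-04, -2.61747238e-01,  9.65136341e-01,
        -1.16973008e-01],
       [ 0.00000000e+00,  0.00000000e+00,  0.00000000e+00,
         1.00000000e+00]])}
```

View pics/scene0.png

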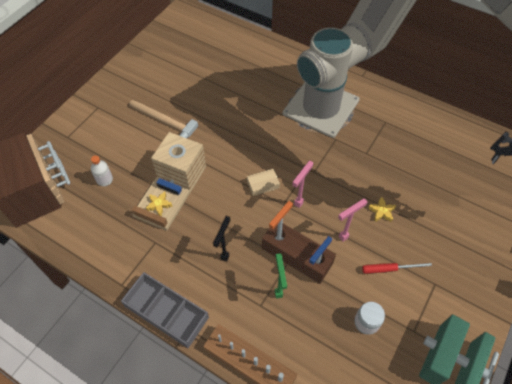

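View pics/top0.png

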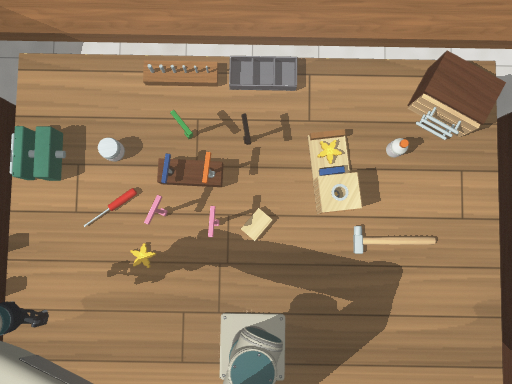

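View pics/wrist0.png

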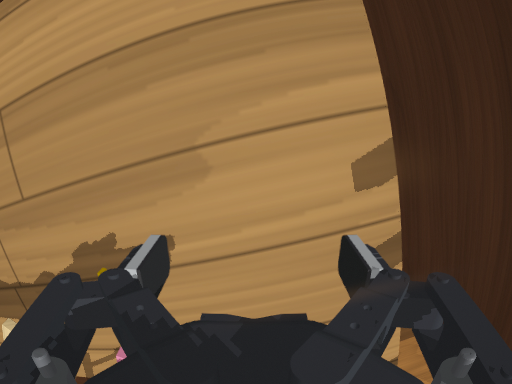

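The orange-barred key is in the stand at top (207,166) and scene (281,215). The blue hex key is next to it at top (166,168). The black, green and pink keys are look-alikes lying or standing elsewhere. Next I'll run the networks and triangulate.

```bash
cat > h.py <<'E'
import numpy as np, cv2
from scipy.spatial.transform import Rotation as R
from bench import *
def K(ci): 
    f=192/np.tan(np.radians(ci["fov_y"]/2)); return np.array([[f,0,ci["cx"]],[0,f,ci["cy"]],[0,0,1]]),f
def ray(c,uv,obs=None):
    ci=camera_info(c); k,f=K(ci)
    if c=="wrist":
        d=np.array(uv,float)-[ci["cx"],ci["cy"]]; r=np.hypot(*d); th=r/f
        v=np.array([*(d/max(r,1e-9)*np.sin(th)),np.cos(th)])
        T=ci["T_tool_cam"]; Rw=R.from_quat(obs["orientation"]).as_matrix()
        return obs["tool_pos"]+Rw@T[:3,3], Rw@T[:3,:3]@v
    Rm=cv2.Rodrigues(ci["rvec"])[0]; v=np.linalg.inv(k)@[*uv,1]
    return -Rm.T@ci["tvec"], Rm.T@(v/np.linalg.norm(v))
def proj(c,P,obs=None):
    ci=camera_info(c); k,f=K(ci); P=np.asarray(P,float)
    if c=="wrist":
        T=ci["T_tool_cam"]; Rw=R.from_quat(obs["orientation"]).as_matrix()
        p=T[:3,:3].T@(Rw.T@(P-obs["tool_pos"])-T[:3,3]); th=np.arctan2(np.hypot(p[0],p[1]),p[2])
        return np.array([ci["cx"],ci["cy"]])+f*th*p[:2]/np.hypot(p[0],p[1])
    p=cv2.Rodrigues(ci["rvec"])[0]@P+ci["tvec"]; return (k@p/p[2])[:2]
def tri(rays):
    A=np.zeros((3,3));b=np.zeros(3)
    for o,d in rays:
        M=np.eye(3)-np.outer(d,d);A+=M;b+=M@o
    P=np.linalg.solve(A,b); return P,[float(np.linalg.norm((np.eye(3)-np.outer(d,d))@(P-o))) for o,d in rays]
def atz(r,z): o,d=r; return o+d*(z-o[2])/d[2]
E
python3 - <<'E'
from h import *
for c in("top","scene"):
    capture(c)
    for t in ("tkey_grip","mouth","stand","jig"):
        print(c,t,[(np.round(m["at"],1).tolist(),round(m["p"],2)) for m in mark_of(c,t)[:6]])
print(get_obs()["clock"])
a=cv2.imread("pics/top0.png")[120:240,130:380]; cv2.imwrite("pics/top0c.png",cv2.resize(a,None,fx=3.2,fy=3.2,interpolation=cv2.INTER_CUBIC))
a=cv2.imread("pics/scene0.png")[130:310,130:370]; cv2.imwrite("pics/scene0c.png",cv2.resize(a,None,fx=3.3,fy=3.3,interpolation=cv2.INTER_CUBIC))
E
```

```text
top tkey_grip [([150.2, 207.3], 0.77), ([249.1, 130.1], 0.72), ([208.5, 167.5], 0.52), ([178.7, 122.9], 0.52), ([211.2, 218.5], 0.45), ([332.6, 194.3], 0.26)]
top mouth [([339.0, 193.0], 0.63)]
top stand [([191.6, 176.8], 0.7)]
top jig [([331.7, 195.3], 0.58)]
scene tkey_grip [([303.7, 171.1], 0.83), ([280.8, 270.4], 0.82), ([221.4, 230.8], 0.76), ([352.3, 209.7], 0.74), ([283.1, 216.3], 0.69), ([293.5, 252.4], 0.55)]
scene mouth [([175.4, 152.1], 0.75), ([181.2, 166.9], 0.51)]
scene stand [([293.6, 252.6], 0.89)]
scene jig [([182.7, 172.8], 0.9)]
0.65
```

View pics/top0c.png

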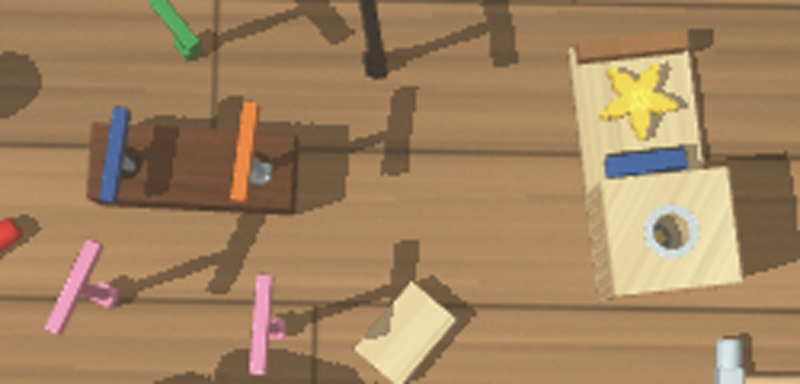

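View pics/scene0c.png

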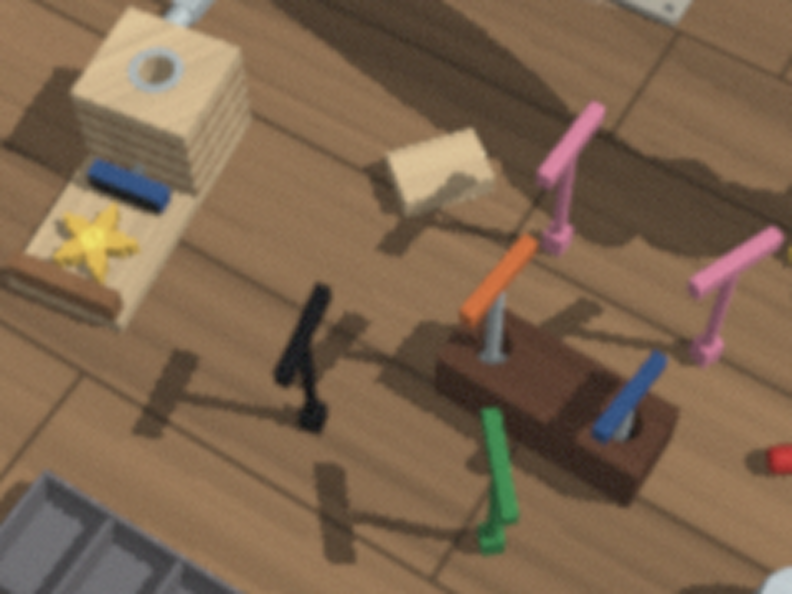

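Candidates for the T-key: orange at top (208,167) / scene (283,216); pink ×2 at top (150,207) and (211,218); black at (249,130); green at (179,123). Only the orange bar, standing in the dark stand, fits the description, and both crops confirm it.

```bash
python3 - <<'E'
from h import *
def t2(a,b): 
    P,e=tri([ray("top",a),ray("scene",b)]); return np.round(P,4),np.round(e,4)
print("net grip",t2((208.5,167.5),(283.1,216.3)))
print("mouth",t2((339,193),(175.4,152.1)), t2((130+671/3.2,120+231/3.2),(130+156/3.3,130+69/3.3)))
def ends(c):
    im=cv2.imread(f"pics/{c}0.png"); h=cv2.cvtColor(im,cv2.COLOR_BGR2HSV)
    m=cv2.inRange(h,(5,170,120),(14,255,255))
    box=(195,145,222,190) if c=="top" else (260,190,300,235)
    z=np.zeros_like(m); z[box[1]:box[3],box[0]:box[2]]=m[box[1]:box[3],box[0]:box[2]]
    ys,xs=np.nonzero(z); r=cv2.minAreaRect(np.c_[xs,ys].astype(np.float32)); print(c,len(xs),r)
    return r
for c in("top","scene"):
    r=ends(c); b=cv2.boxPoints(r)
    # endpoints along long axis
    d1=np.linalg.norm(b[0]-b[1]);d2=np.linalg.norm(b[1]-b[2])
    e=((b[0]+b[1])/2,(b[2]+b[3])/2) if d1<d2 else ((b[1]+b[2])/2,(b[3]+b[0])/2)
    print(c,e,[atz(ray(c,x),.195)for x in e])
tc=ends("top")[0];sc=ends("scene")[0]; print(t2(tc,sc))
for p in ([150.2,207.3],[249.1,130.1],[178.7,122.9],[211.2,218.5]): print(p, atz(ray("top",p),.187))
E
```

```text
net grip (array([0.5463, 0.1433, 0.1789]), array([0.0064, 0.0064]))
mouth (array([ 0.4882, -0.2572,  0.1127]), array([0.0031, 0.0031])) (array([ 0.4877, -0.2541,  0.1214]), array([0.001, 0.001]))
top 151 ((205.97862243652344, 166.99722290039062), (4.871775150299072, 30.5240478515625), 7.4314093589782715)
top (array([207.9526 , 151.86339], dtype=float32), array([204.00464, 182.13106], dtype=float32)) [array([0.59241416, 0.13866261, 0.195     ]), array([0.50440426, 0.14796265, 0.195     ])]
scene 133 ((280.5835266113281, 214.47413635253906), (4.899219036102295, 29.977399826049805), 39.09385681152344)
scene (array([290.03528, 202.8412 ], dtype=float32), array([271.13177, 226.10707], dtype=float32)) [array([0.5058884 , 0.14809097, 0.195     ]), array([0.59296379, 0.14059665, 0.195     ])]
top 151 ((205.97862243652344, 166.99722290039062), (4.871775150299072, 30.5240478515625), 7.4314093589782715)
scene 133 ((280.5835266113281, 214.47413635253906), (4.899219036102295, 29.977399826049805), 39.09385681152344)
(array([0.5487, 0.1436, 0.1923]), array([0., 0.]))
[150.2, 207.3] [0.43003162 0.30185482 0.187     ]
[249.1, 130.1] [0.65974786 0.02104163 0.187     ]
[178.7, 122.9] [0.67783019 0.22676835 0.187     ]
[211.2, 218.5] [0.40060777 0.12563266 0.187     ]
```

Key grip is near (0.549, 0.143), with the bar along about −5.5° from world x. The mouth is near (0.488, −0.255, 0.12). I'll turn a little, then fly over the key.

```bash
python3 -m jog '0 0 -0.01 -0.136 1; -0.0345 -0.0327 -0.007 0 1; -0.0345 -0.0327 -0.007 0 1; -0.0345 -0.0327 -0.007 0 1; -0.0345 -0.0327 -0.007 0 1; -0.0345 -0.0327 -0.007 0 1; -0.0345 -0.0327 -0.007 0 1; -0.0345 -0.0327 -0.007 0 1; -0.0345 -0.0327 -0.007 0 1; -0.0345 -0.0327 -0.007 0 1' 60; python3 -m jog '-0.0345 -0.0327 0 0 1; -0.0345 -0.0327 0 0 1; -0.0345 -0.0327 0 0 1; -0.03 -0.03 0 0 1; 0 0 0 0 1; 0 0 0 0 1; 0 0 0 0 1; 0 0 0 0 1;0 0 0 0 1;0 0 0 0 1'
python3 - <<'E'
from h import *
o=get_obs(); im=capture("wrist"); cv2.imwrite("pics/w1.png",im); print(o["tool_pos"],o["orientation"],o["q"],o["clock"])
for m in mark_of("wrist","tkey_grip")[:4]: print(m)
print(proj("wrist",[.5487,.1436,.197],o))
E
```

```text
clock: 1.65
tool_pos: [0.4252, 0.2844, 0.33]
orientation: [0.047, 0.999, 0.0, 0.0]
wrist_force: [0.7, 0.4, -0.6]
finger_gap: 1.002
clock: 2.65
tool_pos: [0.5445, 0.1467, 0.3295]
orientation: [0.047, 0.999, 0.0, 0.0]
wrist_force: [0.0, 0.2, 0.2]
finger_gap: 1.005
[0.54449447 0.14671307 0.32951984] [4.66393316e-02 9.98911786e-01 4.43100158e-05 1.20163518e-04] [ 1.48548294e-01  1.38349988e-01 -4.40884639e-02  1.38810492e+00
  4.03213976e-05  2.41860813e-01] 2.65
{'at': [330.2, 291.4], 'p': 0.9}
{'at': [161.2, 294.1], 'p': 0.77}
{'at': [393.5, 49.8], 'p': 0.73}
{'at': [212.4, 25.0], 'p': 0.72}
[249.85164222 194.0481859 ]
```

View pics/w1.png

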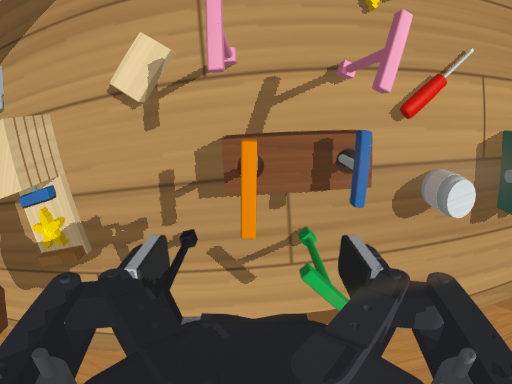

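The wrist view shows the orange bar upright at column 249, rows 139–238, between the open fingers. Black and green keys stand ahead of it. I'll measure the bar here as a second view for its height.

```bash
cat >> h.py <<'E'
def barmask(im,box=None):
    h=cv2.cvtColor(im,cv2.COLOR_BGR2HSV); m=cv2.inRange(h,(5,190,100),(16,255,255))
    n,l,s,c=cv2.connectedComponentsWithStats(m)
    if box is not None:
        best=max([i for i in range(1,n) if box[0]<c[i][0]<box[2] and box[1]<c[i][1]<box[3]],key=lambda i:s[i,4])
    else: best=max(range(1,n),key=lambda i:s[i,4])
    return (l==best).astype(np.uint8),s[best],c[best]
E
python3 - <<'E'
from h import *
o=get_obs(); im=cv2.imread("pics/w1.png")
m,s,c=barmask(im); print(s,c)
ys,xs=np.nonzero(m)
# undistort pixels of mask to plane z=.197
r=cv2.minAreaRect(np.array([atz(ray("wrist",(x,y),o),.197)[:2]*1000 for x,y in zip(xs,ys)],np.float32)); print(r)
cc=(148/1,0)
top=(205.98,167.0); sc=(280.58,214.47)
P,e=tri([ray("wrist",c,o),ray("top",top),ray("scene",sc)]); print(P,e)
P,e=tri([ray("wrist",c,o),ray("top",top)]); print(P,e)
E
```

```text
[241 139  16 100 157] [243.3566879  176.15923567]
((545.7252197265625, 142.09793090820312), (12.584763526916504, 89.83932495117188), 84.02027893066406)
[0.54311373 0.14131926 0.1812461 ] [0.007718107700195075, 0.007759310845229029, 0.00030494760692042057]
[0.54334577 0.14150321 0.17968622] [0.007736091418529769, 0.007736091418529457]
```

```bash
python3 - <<'E'
from h import *
o=get_obs(); im=cv2.imread("pics/w1.png")
print(im[190,238:262].tolist())
h=cv2.cvtColor(im,cv2.COLOR_BGR2HSV)
print(h[190,238:262].tolist())
E
```

```text
[[47, 77, 126], [48, 78, 126], [39, 75, 126], [0, 95, 180], [0, 123, 219], [0, 128, 226], [0, 128, 227], [0, 130, 227], [0, 130, 228], [0, 129, 228], [0, 129, 228], [0, 131, 228], [0, 130, 229], [0, 131, 229], [0, 132, 230], [0, 131, 230], [0, 133, 230], [0, 131, 232], [0, 102, 184], [48, 78, 124], [48, 78, 123], [48, 78, 123], [48, 78, 123], [48, 78, 123]]
[[11, 160, 126], [12, 158, 126], [12, 176, 126], [16, 255, 180], [17, 255, 219], [17, 255, 226], [17, 255, 227], [17, 255, 227], [17, 255, 228], [17, 255, 228], [17, 255, 228], [17, 255, 228], [17, 255, 229], [17, 255, 229], [17, 255, 230], [17, 255, 230], [17, 255, 230], [17, 255, 232], [17, 255, 184], [12, 156, 124], [12, 155, 123], [12, 155, 123], [12, 155, 123], [12, 155, 123]]
```

```bash
sed -i 's/(5,190,100),(16,255,255)/(5,215,100),(20,255,255)/' h.py; python3 - <<'E'
from h import *
o=get_obs(); im=cv2.imread("pics/w1.png")
m,s,c=barmask(im); print(s,c)
ys,xs=np.nonzero(m)
r=cv2.minAreaRect(np.array([atz(ray("wrist",(x,y),o),.197)[:2]*1000 for x,y in zip(xs,ys)],np.float32)); print(r)
for n,bx in (("top",(195,145,222,190)),("scene",(260,190,300,235))):
    _,s2,c2=barmask(cv2.imread(f"pics/{n}0.png"),bx); print(s2,c2)
    P,e=tri([ray("wrist",c,o),ray(n,c2)]); print(P,e)
E
```

```text
[ 241  139   16  100 1545] [248.29190939 187.7618123 ]
((545.7529907226562, 142.38365173339844), (13.154970169067383, 89.81671142578125), 84.01774597167969)Traceback (most recent call last):
  File "<stdin>", line 7, in <module>
  File "h.py", line 32, in barmask
    best=max([i for i in range(1,n) if box[0]<c[i][0]<box[2] and box[1]<c[i][1]<box[3]],key=lambda i:s[i,4])
ValueError: max() iterable argument is empty
```

The bar's footprint at z=0.197 measures 89.8 × 13.2 mm, which fits that height. Its centre is (0.5457, 0.1424) and its yaw is −6.0°. Before picking it up, I'll look down the shaft with the empty gripper.

```bash
python3 -m jog '-0.0046 -0.0405 0 0 1; -0.0046 -0.0405 0 0 1; -0.0046 -0.0405 0 0 1; -0.0046 -0.0405 0 0 1; -0.0046 -0.0405 0 0 1; -0.0046 -0.0405 0.03 0 1; -0.0046 -0.0405 0.03 0 1; -0.0046 -0.0405 0.035 0 1; -0.0046 -0.0405 0.035 0 1; -0.0046 -0.0405 0.03 0 1' 
python3 - <<'E'
from h import *
for i in range(3):
    o=get_obs(); im=capture("wrist"); print(o["tool_pos"],o["joint_vel"].max(),o["clock"])
cv2.imwrite("pics/w2.png",im); np.save("w2o.npy",o,allow_pickle=True)
for m in mark_of("wrist","mouth")[:2]+mark_of("wrist","shaft_foot")[:2]: print(m)
for z in(.12,.047,.029): print(proj("wrist",[.4877,-.2545,z],o))
E
```

```text
clock: 3.75
tool_pos: [0.5519, -0.2556, 0.1739]
orientation: [0.047, 0.999, 0.0, -0.0]
wrist_force: [-0.4, 0.1, 0.2]
finger_gap: 0.997
[ 0.55193923 -0.25558948  0.1738715 ] 0.5036488803140508 3.75
[ 0.54994487 -0.26043532  0.16849281] 0.12170672295766019 3.8
[ 0.54967142 -0.25726465  0.17017849] 0.07673827767699652 3.85
{'at': [243.7, 122.9], 'p': 0.58}
{'at': [248.6, 117.5], 'p': 0.93}
[246.54279748 119.77472379]
[248.45520652 118.24132839]
[248.76104029 117.99642902]
```

View pics/w2.png

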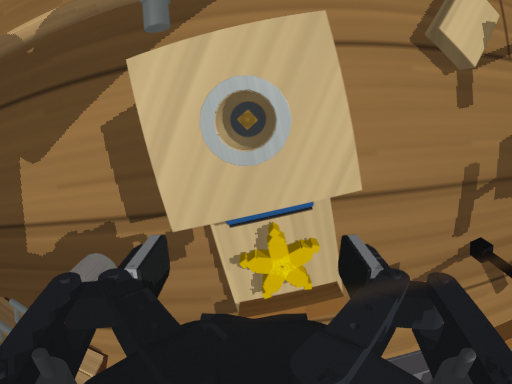

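The shaft is clearly visible: rim centred at about (246,121), with the brass square stem at about (248,119) turned roughly 45° in the image.

```bash
python3 - <<'E'
from h import *
o=np.load("w2o.npy",allow_pickle=True).item(); im=cv2.imread("pics/w2.png")
a=cv2.resize(im[90:150,215:280],None,fx=9,fy=9,interpolation=cv2.INTER_CUBIC); cv2.imwrite("pics/w2c.png",a)
h=cv2.cvtColor(im,cv2.COLOR_BGR2HSV)
print(h[119,230:268].tolist()); print(im[119,230:268].tolist())
# rim: gray low saturation
m=cv2.inRange(h,(0,0,120),(180,60,255)); n,l,s,c=cv2.connectedComponentsWithStats(m)
i=max(range(1,n),key=lambda i:s[i,4] if 200<c[i][0]<290 and 70<c[i][1]<170 else 0); print(s[i],c[i])
cn,_=cv2.findContours((l==i).astype(np.uint8),cv2.RETR_CCOMP,cv2.CHAIN_APPROX_NONE)
for k in cn:
    if len(k)>60:
        w=np.array([atz(ray("wrist",p[0],o),.12)[:2]*1000 for p in k],np.float32)
        print(len(k),cv2.fitEllipse(w))
E
```

```text
[[18, 47, 70], [103, 31, 58], [100, 27, 57], [105, 27, 56], [100, 27, 56], [107, 31, 58], [90, 9, 56], [18, 126, 97], [19, 169, 122], [20, 178, 126], [20, 177, 117], [19, 177, 111], [19, 178, 109], [19, 180, 112], [20, 178, 116], [20, 178, 126], [20, 177, 127], [20, 177, 128], [20, 177, 128], [20, 179, 127], [20, 176, 116], [19, 177, 115], [20, 181, 114], [20, 178, 113], [20, 180, 119], [20, 180, 132], [20, 173, 128], [18, 134, 101], [30, 9, 57], [107, 31, 57], [102, 22, 57], [102, 23, 56], [105, 27, 56], [103, 32, 56], [102, 23, 56], [13, 36, 63], [18, 106, 89], [19, 108, 97]]
[[57, 65, 70], [58, 55, 51], [57, 55, 51], [56, 53, 50], [56, 54, 50], [58, 54, 51], [56, 56, 54], [49, 78, 97], [41, 93, 122], [38, 96, 126], [36, 89, 117], [34, 84, 111], [33, 82, 109], [33, 84, 112], [35, 88, 116], [38, 96, 126], [39, 97, 127], [39, 98, 128], [39, 98, 128], [38, 97, 127], [36, 88, 116], [35, 86, 115], [33, 86, 114], [34, 86, 113], [35, 90, 119], [39, 101, 132], [41, 99, 128], [48, 80, 101], [55, 57, 57], [57, 53, 50], [57, 55, 52], [56, 54, 51], [56, 53, 50], [56, 53, 49], [56, 54, 51], [54, 58, 63], [52, 74, 89], [56, 82, 97]]
[ 199   75   93   91 3639] [245.19483375 120.18274251]
258 ((487.8914794921875, -255.4560546875), (51.14269256591797, 51.30630874633789), 8.598347663879395)
175 ((487.84185791015625, -255.49050903320312), (34.83396911621094, 35.02184295654297), 59.55533218383789)
```

View pics/w2c.png

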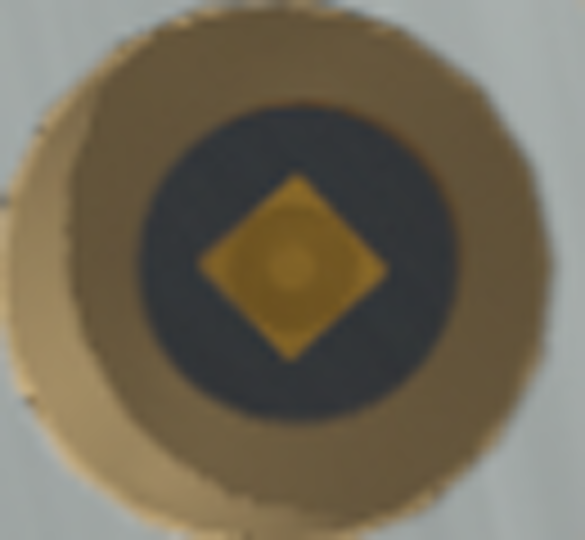

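```bash
python3 - <<'E'
from h import *
o=np.load("w2o.npy",allow_pickle=True).item(); im=cv2.imread("pics/w2.png")
u=cv2.resize(im[90:150,215:280],None,fx=8,fy=8,interpolation=cv2.INTER_LINEAR)
h=cv2.cvtColor(u,cv2.COLOR_BGR2HSV); m=cv2.inRange(h,(10,125,70),(28,255,255))
z=np.zeros_like(m); cv2.circle(z,(260,235),125,255,-1); m&=z
n,l,s,c=cv2.connectedComponentsWithStats(m); i=1+np.argmax(s[1:,4]); ys,xs=np.nonzero(l==i)
px=lambda x,y:((x+.5)/8-.5+215,(y+.5)/8-.5+90)
k=cv2.findContours((l==i).astype(np.uint8),cv2.RETR_EXTERNAL,cv2.CHAIN_APPROX_NONE)[0][0][:,0]
w=np.array([atz(ray("wrist",px(*p),o),.047)[:2]*1000 for p in k],np.float32)
r=cv2.minAreaRect(w); print(r)
M=cv2.moments(w); c=np.array([M["m10"]/M["m00"],M["m01"]/M["m00"]]); print(c,M["m00"]**.5)
d=w-c; rad=np.hypot(*d.T); an=np.arctan2(d[:,1],d[:,0])
best=max(np.radians(np.arange(0,90,.5)),key=lambda t:np.sum(rad*np.cos(4*(an-t)))); print("corner dir deg",np.degrees(best),"edge normal",np.degrees(best)-45)
# tower yaw not needed; collar (dark) centre at z=.029
m2=cv2.inRange(h,(85,10,40),(125,60,75))|((l==i).astype(np.uint8)*255); n,l2,s2,c2=cv2.connectedComponentsWithStats(m2); j=1+np.argmax(s2[1:,4])
k=cv2.findContours((l2==j).astype(np.uint8),cv2.RETR_EXTERNAL,cv2.CHAIN_APPROX_NONE)[0][0][:,0]
print(cv2.fitEllipse(np.array([atz(ray("wrist",px(*p),o),.029)[:2]*1000 for p in k],np.float32)))
E
```

```text
((488.3570251464844, -255.6311492919922), (12.077354431152344, 12.043583869934082), 36.990867614746094)
[ 488.35630835 -255.64065221] 11.844434693214867
corner dir deg 82.0 edge normal 37.0
((488.25408935546875, -255.6422576904297), (28.757003784179688, 28.934059143066406), 95.35664367675781)
```

The stem centre is (0.4884, −0.2556), with its square at 37° (mod 90°). The mouth is at (0.4879, −0.2555, 0.12), so the scale agrees with the text. Going back to the key.

```bash
python3 -m jog '0.0041 0.02 -0.04 0 1; 0.0041 0.0419 -0.04 0 1; 0.0041 0.0419 -0.04 0 1; 0.0041 0.0419 -0.035 0 1; 0.0041 0.0419 0 0 1; 0.0041 0.0419 0 0.011 1; 0.0041 0.0419 0 0 1; 0.0041 0.0419 0 0 1; 0.0041 0.0419 0 0 1; 0.0041 0.0419 0 0 1' 
python3 - <<'E'
from h import *
for i in range(3):
    o=get_obs(); im=capture("wrist")
print(o["tool_pos"],o["orientation"],o["clock"])
cv2.imwrite("pics/w3.png",im)
m,s,c=barmask(im); ys,xs=np.nonzero(m)
r=cv2.minAreaRect(np.array([atz(ray("wrist",(x,y),o),.197)[:2]*1000 for x,y in zip(xs,ys)],np.float32)); print(r)
Rw=R.from_quat(o["orientation"]).as_matrix()
print(Rw.T@(np.array([*np.array(r[0])/1000,.193])-o["tool_pos"]))
E
```

```text
clock: 5.0
tool_pos: [0.5504, 0.1327, 0.3186]
orientation: [0.052, 0.999, 0.0, 0.002]
wrist_force: [-0.2, -0.7, 0.2]
finger_gap: 1.006
[0.55021659 0.13515754 0.31826833] [0.04869317 0.99881165 0.00129642 0.00160614] 5.1
((545.8692016601562, 142.08798217773438), (13.867380142211914, 89.52214050292969), 84.35726928710938)
[0.00538701 0.00613069 0.12526963]
```

View pics/w3.png

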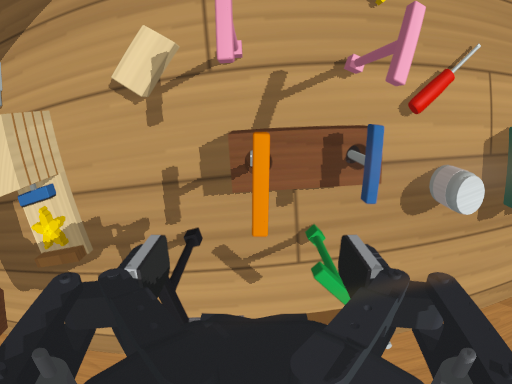

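The bar is centred at about (261,185), consistent with the first view. Shift 5 and 6 mm, go down 125 mm, then close.

```bash
python3 -m jog '0.0054 0.0061 0 0.005 1; 0 0 0.02 0 1; 0 0 0.025 0 1; 0 0 0.025 0 1; 0 0 0.02 0 1; 0 0 0.015 0 1; 0 0 0.01 0 1; 0 0 0 0 1; 0 0 0 0 1;0 0 0 0 1' 
python3 - <<'E'
from h import *
o=get_obs(); im=capture("wrist")
print(o["tool_pos"],o["orientation"],o["clock"])
cv2.imwrite("pics/w4.png",im)
m,s,c=barmask(im); ys,xs=np.nonzero(m)
r=cv2.minAreaRect(np.array([atz(ray("wrist",(x,y),o),.197)[:2]*1000 for x,y in zip(xs,ys)],np.float32)); print(r)
Rw=R.from_quat(o["orientation"]).as_matrix()
print(Rw.T@(np.array([*np.array(r[0])/1000,.193])-o["tool_pos"]))
E
```

```text
clock: 6.15
tool_pos: [0.5471, 0.1359, 0.2025]
orientation: [0.056, 0.998, 0.0, 0.001]
wrist_force: [-0.8, 0.5, -0.6]
finger_gap: 1.002
[0.54712718 0.1359034  0.20245043] [5.55345991e-02 9.98456068e-01 2.14562068e-04 1.15863175e-03] 6.15Traceback (most recent call last):
  File "<stdin>", line 6, in <module>
  File "h.py", line 7, in ray
    ci=camera_info(c); k,f=K(ci)
ValueError: time passes only in moves, steps and waits
```

View pics/w4.png

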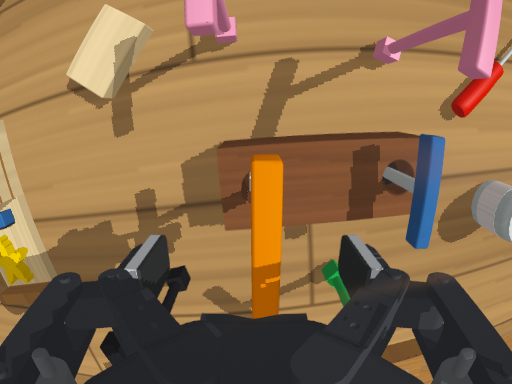

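```bash
python3 - <<'E'
s=open('h.py').read()
s=s.replace("def K(ci)","_ci=camera_info\n_c={}\ndef camera_info(n):\n    if n not in _c: _c[n]=_ci(n)\n    return _c[n]\ndef K(ci)",1); open('h.py','w').write(s)
E
python3 -m jog '0.002 0.0063 0.004 -0.005 1; 0 0 0.0055 0 1; 0 0 0 0 1; 0 0 0 0 0.5; 0 0 0 0 0; 0 0 0 0 -0.4; 0 0 0 0 -1; 0 0 0 0 -1; 0 0 0 0 -1;0 0 0 0 -1' 60
python3 - <<'E'
from h import *
o=get_obs(); im=capture("wrist")
print(o["tool_pos"],o["orientation"],o["wrist_force"],o["torque"],o["finger_gap"],o["clock"])
cv2.imwrite("pics/w5.png",im)
E
```

```text
clock: 7.2
tool_pos: [0.5452, 0.1424, 0.1918]
orientation: [0.053, 0.999, -0.0, 0.0]
wrist_force: [-0.6, 0.2, 0.8]
finger_gap: 0.154
[0.54519191 0.14238758 0.1918373 ] [ 5.29128801e-02  9.98599094e-01 -3.85763921e-05  2.75762598e-04] [-0.55360152  0.16217788  0.79373778] [-0.07148986  0.02483382 -0.00243977] 0.1537842537449748 7.2
```

View pics/w5.png

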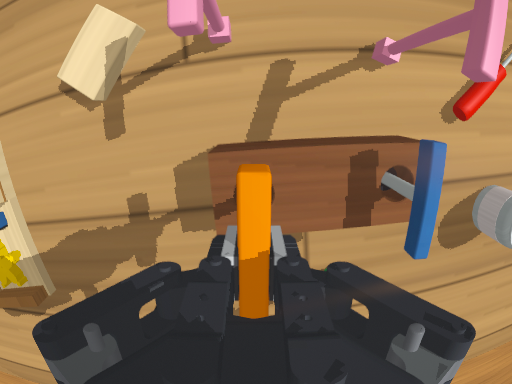

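Gripped (13 mm gap). Lift straight out.

```bash
python3 -m jog '0 0 -0.008 0 -1; 0 0 -0.015 0 -1; 0 0 -0.02 0 -1; 0 0 -0.025 0 -1; 0 0 -0.025 0 -1; 0 0 -0.03 0 -1; 0 0 -0.03 0 -1; 0 0 -0.03 0 -1; 0 0 -0.02 0 -1; 0 0 -0.01 0 -1'
python3 - <<'E'
from h import *
capture("wrist")
o=get_obs(); im=capture("wrist")
print(o["tool_pos"],o["orientation"],o["wrist_force"],o["torque"],o["finger_gap"],o["clock"])
cv2.imwrite("pics/w6.png",im); cv2.imwrite("pics/s6.png",capture("scene")[120:300,180:420].repeat(3,0).repeat(3,1))
E
```

```text
clock: 8.25
tool_pos: [0.5453, 0.1425, 0.4068]
orientation: [0.053, 0.999, 0.0, 0.001]
wrist_force: [1.4, 0.9, -2.7]
finger_gap: 0.156
[0.54559154 0.14257952 0.40744313] [5.28482059e-02 9.98600888e-01 4.00371654e-04 1.78161116e-03] [ 1.82978336  0.02050048 -1.9654945 ] [-0.02704124 -0.05320987  0.06129923] 0.15773060163938002 8.3
```

View pics/w6.png

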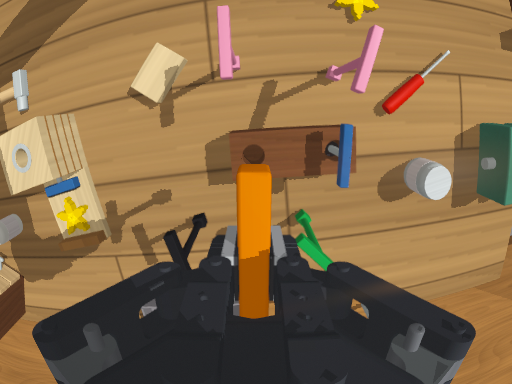

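View pics/s6.png

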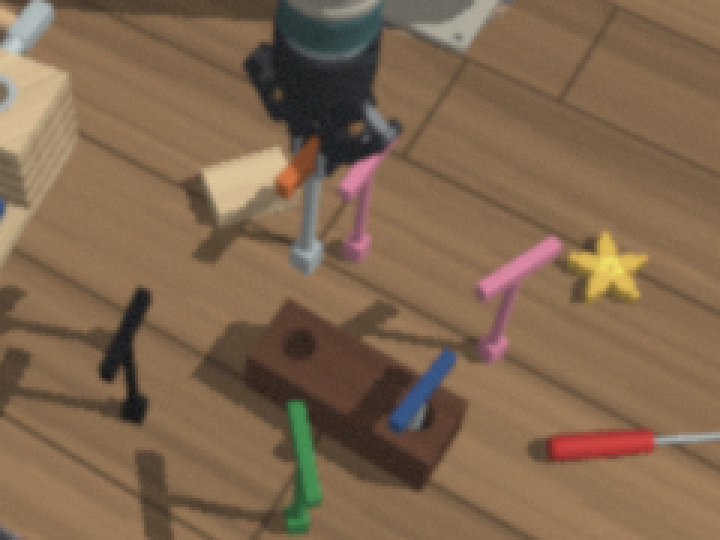

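The key hangs straight and the stand's other key is undisturbed. I'll check the bar's slip along the tool's x axis in the last two wrist pictures.

```bash
python3 - <<'E'
from h import *
ci=camera_info("wrist"); k,f=K(ci); T=ci["T_tool_cam"]
for n in("w5","w6"):
    im=cv2.imread(f"pics/{n}.png"); h=cv2.cvtColor(im,cv2.COLOR_BGR2HSV); m=cv2.inRange(h,(5,215,80),(24,255,255))
    col=m[150:200,246:262]; rows=[150+np.argmax(col[:,j]>0) for j in range(col.shape[1])]
    g=im[200,225:285]; cc=[225+i for i in range(60) if m[200,225+i]]
    r0=np.median(rows)-.5
    for uv in((254,r0),(cc[0]-.5,200),(cc[-1]+.5,200)):
        d=np.array(uv)-[ci["cx"],ci["cy"]]; r=np.hypot(*d); v=T[:3,:3]@np.array([*(d/r*np.sin(r/f)),np.cos(r/f)])
        for z in(-.0052,): print(n,uv,(T[:3,3]+v*(z-T[2,3])/v[2]).round(4))
E
```

```text
w5 (254, np.float64(163.5)) [ 0.0463  0.0006 -0.0052]
w5 (236.5, 200) [ 0.0318 -0.0063 -0.0052]
w5 (271.5, 200) [ 0.0318  0.0075 -0.0052]
w6 (254, np.float64(163.5)) [ 0.0463  0.0006 -0.0052]
w6 (236.5, 200) [ 0.0318 -0.0063 -0.0052]
w6 (270.5, 200) [ 0.0318  0.0071 -0.0052]
```

```bash
python3 -m jog '0.0015 -0.02 0 0 -1; 0.0015 -0.04 0 0 -1; 0.0015 -0.046 0 0 -1; 0.0015 -0.048 0 0 -1; 0.0015 -0.048 0 0 -1; 0.0015 -0.048 0 0 -1; 0.0015 -0.048 0 0 -1; 0.0015 -0.046 0 0 -1; 0.0015 -0.038 0 0 -1; 0.0015 -0.02 0 0 -1'; python3 -m jog '0 0 0 -0.125 -1;0 0 0 -0.125 -1;0 0 0 -0.125 -1;0 0 0 -0.125 -1;0 0 0 -0.125 -1;0 0 0 -0.125 -1; 0 0 0 0 -1; 0 0 0 0 -1; 0 0 0 0 -1; 0 0 0 0 -1'
python3 - <<'E'
from h import *
o=get_obs(); im=capture("wrist")
Rw=R.from_quat(o["orientation"]).as_matrix()
print(o["tool_pos"],o["orientation"],o["wrist_force"],o["finger_gap"],o["clock"],o["q"].round(3))
print("psi",np.degrees(np.arctan2(Rw[1,0],Rw[0,0]))%360,"tilt",Rw[:,2],"shift",Rw.T@(np.array([.4884,-.2556,.33])-o["tool_pos"]))
cv2.imwrite("pics/w7.png",im); cv2.imwrite("pics/s7.png",cv2.resize(capture("scene")[60:240,80:320],None,fx=3,fy=3))
E
```

```text
clock: 9.4
tool_pos: [0.4862, -0.2583, 0.4018]
orientation: [0.054, 0.999, 0.001, -0.002]
wrist_force: [-0.1, 0.6, -2.8]
finger_gap: 0.151
clock: 10.4
tool_pos: [0.4875, -0.2556, 0.4042]
orientation: [-0.316, 0.949, 0.0, -0.0]
wrist_force: [1.0, -0.1, -3.0]
finger_gap: 0.153
[ 0.48748805 -0.25564227  0.40421733] [-3.16062282e-01  9.48738385e-01  2.71045867e-04 -1.92271197e-04] [ 0.97697687 -0.08030276 -2.99926269] 0.15274668903468502 10.4 [-0.6    0.104  0.069  1.537  0.    -1.244]
psi 216.84991506852802 tilt [-5.36164881e-04  3.92763890e-04 -9.99999779e-01] shift [-0.00076946 -0.00056029  0.07421685]
```

View pics/w7.png

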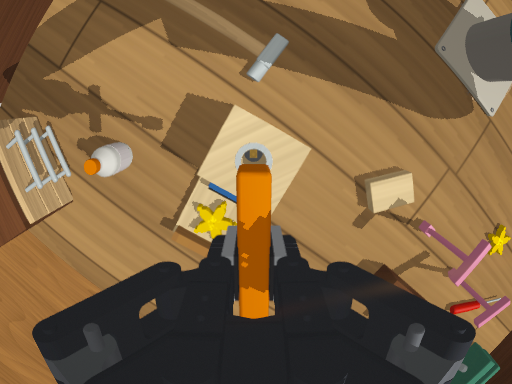

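View pics/s7.png

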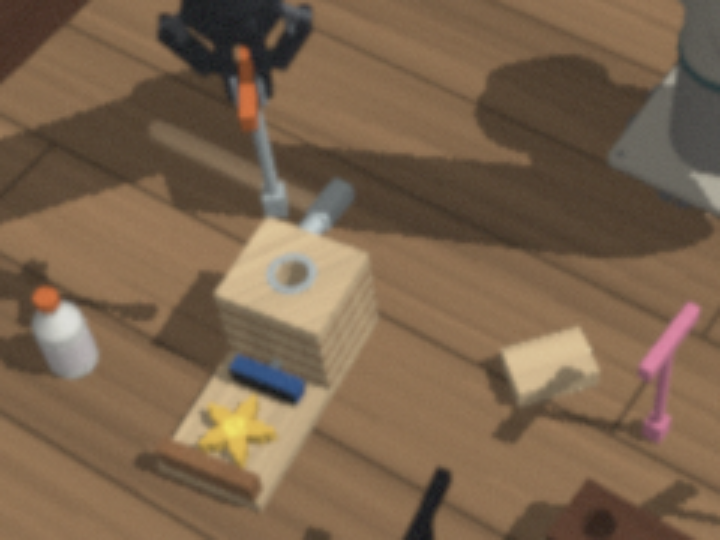

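Everything's clear. The key is above the shaft with the square aligned (ψ 216.85° against 217°). I'll apply the small shift and lower until the tip is just above the mouth.

```bash
python3 -m jog '-0.0008 -0.0006 0.005 0 -1; 0 0 0.015 0 -1; 0 0 0.02 0 -1; 0 0 0.02 0 -1; 0 0 0.015 0 -1; 0 0 0.01 0 -1; 0 0 0.005 0 -1; 0 0 0 0 -1; 0 0 0 0 -1; 0 0 0 0 -1'
python3 - <<'E'
from h import *
o=get_obs(); im=capture("wrist")
Rw=R.from_quat(o["orientation"]).as_matrix()
print(o["tool_pos"],o["wrist_force"],o["torque"],o["finger_gap"],o["clock"])
print("psi",np.degrees(np.arctan2(Rw[1,0],Rw[0,0]))%360,"tilt",Rw[:,2],"shift",Rw.T@(np.array([.4884,-.2556,.33])-o["tool_pos"]))
cv2.imwrite("pics/w8.png",cv2.resize(im[80:240,180:330],None,fx=3,fy=3,interpolation=2)); 
for c in("scene","top"):
    a=capture(c); u=proj(c,[.4884,-.2556,.12]); x,y=int(u[0]),int(u[1]); print(c,u)
    cv2.imwrite(f"pics/{c}8.png",cv2.resize(a[y-40:y+40,x-40:x+40],None,fx=6,fy=6,interpolation=2))
E
cd pics; python3 -c "
import cv2,numpy as np
cv2.imwrite('c8.png',cv2.resize(np.hstack([cv2.imread('scene8.png'),cv2.imread('top8.png')]),(800,400)))"
```

```text
clock: 11.5
tool_pos: [0.4891, -0.2561, 0.3157]
orientation: [-0.317, 0.949, -0.001, 0.001]
wrist_force: [0.8, -0.4, -2.7]
finger_gap: 0.156
[ 0.48913661 -0.25605686  0.3156903 ] [ 0.76590363 -0.44566181 -2.6670841 ] [ 0.06315121  0.01217335 -0.02185451] 0.15562788721639323 11.5
psi 216.90733429409843 tilt [ 0.00165538 -0.0011284  -0.99999799] shift [ 0.0003054   0.00078052 -0.0143114 ]
scene [176.47946642 151.08023092]
top [339.82147814 192.18920834]
```

View pics/w8.png

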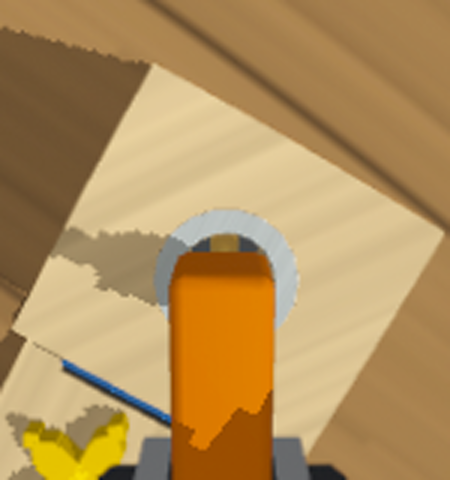

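View pics/c8.png

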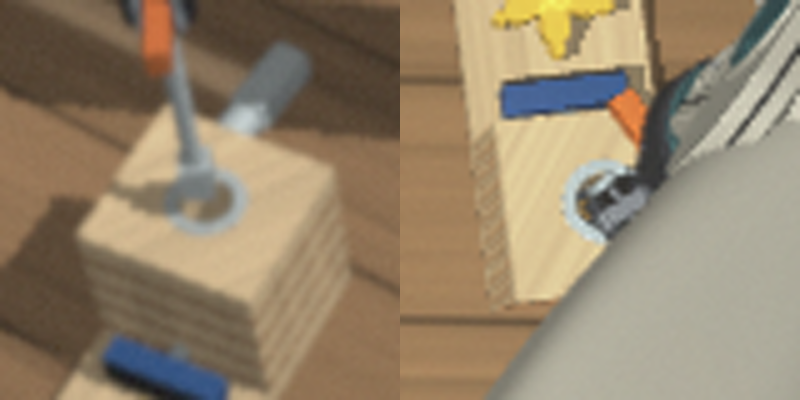

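The tip hovers about 19 mm above the mouth. The rim shows slightly off-centre, so I'll measure it properly before entering.

```bash
python3 - <<'E'
from h import *
o=get_obs(); im=capture("wrist"); o2=get_obs(); print(o["tool_pos"],o2["tool_pos"],o["clock"]); np.save("w9o.npy",o,allow_pickle=True); cv2.imwrite("pics/w9.png",im)
Rw=R.from_quat(o["orientation"]).as_matrix(); print("tilt",Rw[:,2])
h=cv2.cvtColor(im,cv2.COLOR_BGR2HSV)
m=cv2.inRange(h,(0,0,100),(180,60,255)); m[:140]=0; m[:, :225]=0; m[:,285:]=0; m[200:]=0
k=max(cv2.findContours(m,cv2.RETR_EXTERNAL,cv2.CHAIN_APPROX_NONE)[0],key=len)[:,0]
w=np.array([Rw.T@(atz(ray("wrist",p,o),.12)-o["tool_pos"])*1000 for p in k])[:,:2]
# robust circle r=26 fit to outer points
from scipy.optimize import least_squares
ok=np.ones(len(w),bool)
c=np.array([0.,0.])
for it in range(8):
    s=least_squares(lambda p:np.hypot(*(w[ok]-p).T)-25.7,c); c=s.x; ok=np.abs(np.hypot(*(w-c).T)-25.7)<1.0
print("mouth in tool frame mm",c,ok.sum(),len(w))
a=capture("scene"); cv2.imwrite("pics/s9.png",a); u=proj("scene",[.4884,-.2556,.12]); x,y=int(u[0]),int(u[1]); z0=x-35,y-50
b=cv2.resize(a[y-50:y+20,x-35:x+35],None,fx=8,fy=8,interpolation=cv2.INTER_CUBIC)
tip=o["tool_pos"]+Rw@[0,0,.1768]; 
for P,co in((tip,(0,0,255)),(o["tool_pos"]+Rw@[0,0,.006],(0,0,255)),([.4884,-.2556,.12],(255,0,0))):
    q=(proj("scene",P)-z0+.5)*8; cv2.circle(b,tuple(int(v) for v in q),3,co,-1)
cv2.imwrite("pics/s9c.png",b)
E
```

```text
[ 0.48892877 -0.25593708  0.31532494] [ 0.48886031 -0.25589844  0.31518704] 11.65
tilt [ 1.10188204e-03 -7.45483194e-04 -9.99999115e-01]
mouth in tool frame mm [0.67344662 1.23643203] 99 172
```

View pics/s9c.png

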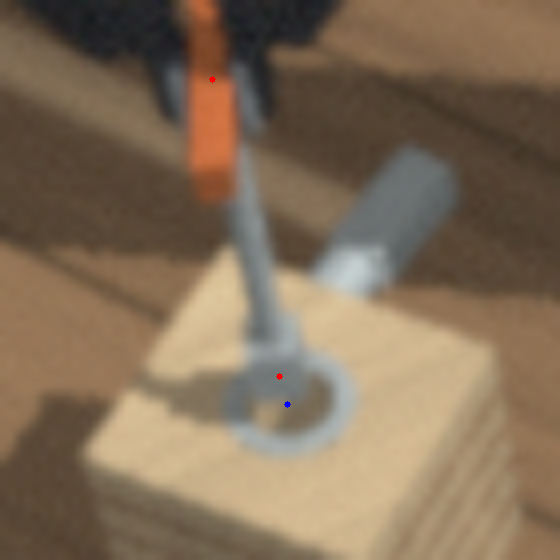

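The mouth in the tool frame measures (0.7, 1.2) mm, within 0.3 mm of the earlier estimate. I'll correct by ~0.8 mm and lower slowly into the shaft.

```bash
python3 -m jog '0.0003 0.0008 0.002 0 -1; 0 0 0.004 0 -1; 0 0 0.004 0 -1; 0 0 0.004 0 -1; 0 0 0.004 0 -1; 0 0 0.004 0 -1; 0 0 0.004 0 -1; 0 0 0.004 0 -1; 0 0 0.004 0 -1; 0 0 0.002 0 -1'
python3 - <<'E'
from h import *
o=get_obs();Rw=R.from_quat(o["orientation"]).as_matrix()
print(o["tool_pos"],o["wrist_force"],o["torque"],o["finger_gap"],"psi",np.degrees(np.arctan2(Rw[1,0],Rw[0,0]))%360,"tilt",Rw[:,2])
E
```

```text
clock: 12.75
tool_pos: [0.4877, -0.2552, 0.278]
orientation: [-0.317, 0.949, 0.0, -0.0]
wrist_force: [0.5, -0.6, -3.8]
finger_gap: 0.158
[ 0.48772434 -0.25517434  0.27802673] [ 0.49165962 -0.57985287 -3.78650741] [-0.02707464  0.02152085  0.01326056] 0.1577257236874523 psi 216.90788740687665 tilt [-5.54808065e-04  3.30871868e-04 -9.99999791e-01]
```

```bash
python3 -m jog '-0.0001 -0.0004 0.003 0 -1; 0 0 0.006 0 -1; 0 0 0.007 0 -1; 0 0 0.007 0 -1; 0 0 0.007 0 -1; 0 0 0.006 0 -1; 0 0 0.004 0 -1; 0 0 0.002 0 -1; 0 0 0 0 -1; 0 0 0 0 -1'
python3 - <<'E'
from h import *
o=get_obs();Rw=R.from_quat(o["orientation"]).as_matrix()
print(o["tool_pos"],o["wrist_force"],o["torque"],o["finger_gap"],"psi",np.degrees(np.arctan2(Rw[1,0],Rw[0,0]))%360,"tilt",Rw[:,2])
E
```

```text
clock: 13.75
tool_pos: [0.4884, -0.2556, 0.2368]
orientation: [-0.317, 0.949, -0.0, 0.0]
wrist_force: [0.6, 0.3, -2.2]
finger_gap: 0.152
[ 0.48837462 -0.25562561  0.23682525] [ 0.55115827  0.26948537 -2.23370749] [ 0.00673195  0.0637377  -0.05994887] 0.15194704997789119 psi 216.9138641105958 tilt [ 3.65546621e-04 -2.75678803e-04 -9.99999895e-01]
```

```bash
python3 -m jog '0 0 0.002 0 -1; 0 0 0.002 0 -1; 0 0 0.002 0 -1; 0 0 0.002 0 -1; 0 0 0.002 0 -1; 0 0 0.002 0 -1; 0 0 0.002 0 -1; 0 0 0.002 0 -1; 0 0 0.001 0 -1; 0 0 0 0 -1'
python3 - <<'E'
from h import *
o=get_obs();Rw=R.from_quat(o["orientation"]).as_matrix()
print(o["tool_pos"],o["wrist_force"],o["torque"],o["finger_gap"],"psi",np.degrees(np.arctan2(Rw[1,0],Rw[0,0]))%360,"tilt",Rw[:,2])
E
```

```text
clock: 14.75
tool_pos: [0.4885, -0.2558, 0.2203]
orientation: [-0.317, 0.949, -0.0, 0.0]
wrist_force: [-0.9, 0.5, 3.0]
finger_gap: 0.154
[ 0.48846816 -0.25577852  0.22029932] [-0.89157299  0.54721238  3.00138238] [ 0.11822271  0.46064612 -0.03584614] 0.15369489683359633 psi 216.90957242648457 tilt [ 7.66091987e-04 -7.40953993e-04 -9.99999432e-01]
```

The force rose by ~5.7 N at ~77 mm depth, so it's sitting on the nose or corners and not engaged. The side force says to move toward −x (world). Ease up a little and shift ~1 mm.

```bash
python3 -m jog '0 0 -0.001 0 -1; 0.0003 0.0003 0 0 -1; 0 0 0 0 -1; 0.0003 0.0003 0 0 -1; 0 0 0 0 -1; 0.0002 0.0002 0 0 -1; 0 0 0 0 -1; 0 0 0 0 -1; 0 0 0 0 -1; 0 0 0 0 -1'
python3 - <<'E'
from h import *
o=get_obs();Rw=R.from_quat(o["orientation"]).as_matrix()
print(o["tool_pos"],o["wrist_force"],o["torque"],o["finger_gap"],"psi",np.degrees(np.arctan2(Rw[1,0],Rw[0,0]))%360,"tilt",Rw[:,2])
E
```

```text
clock: 15.75
tool_pos: [0.4873, -0.2555, 0.2207]
orientation: [-0.317, 0.949, -0.0, 0.0]
wrist_force: [1.1, 0.2, 3.0]
finger_gap: 0.153
[ 0.48731175 -0.25547033  0.22070044] [1.10600733 0.15464907 3.00105244] [-0.17665981 -0.20807598  0.0368704 ] 0.15322756570899027 psi 216.91252690524425 tilt [ 4.88982604e-04 -2.15892763e-04 -9.99999857e-01]
```

```bash
cat > smp.py <<'E'
from h import *
def smp(n=4):
    F=[];T=[];P=[]
    for i in range(n):
        im=capture("wrist"); o=get_obs(); F.append(o["wrist_force"]);T.append(o["torque"]);P.append(o["tool_pos"])
    Rw=R.from_quat(o["orientation"]).as_matrix(); F=np.array(F);T=np.array(T)
    print("clk",o["clock"],"pos",np.mean(P,0).round(5),"psi",(np.degrees(np.arctan2(Rw[1,0],Rw[0,0]))%360).round(2),"gap",round(o["finger_gap"],4))
    print("F tool",(Rw.T@F.mean(0)).round(2),"sd",F.std(0).round(2),"T tool",(Rw.T@T.mean(0)).round(3),"sd",T.std(0).round(3),"tilt",Rw[:2,2].round(4))
    return im,o
if __name__=="__main__":
    im,o=smp(); cv2.imwrite("pics/smp%d.png"%int(o["clock"]*100),im)
E
python3 smp.py; ls pics|tail -1
```

```text
clk 15.95 pos [ 0.48728 -0.25548  0.2207 ] psi 216.91 gap 0.1517
F tool [ 0.01 -1.43 -2.01] sd [0.43 0.42 0.51] T tool [ 0.294 -0.05  -0.006] sd [0.026 0.018 0.05 ] tilt [ 0.0004 -0.0002]
wrist0.png
```

Torque signs at the two positions bracket the centre. Solving linearly puts it −0.1 mm in x and −0.4 mm in y from here.

```bash
python3 -m jog '-0.0001 -0.0002 0 0 -1; 0 0 0 0 -1; 0 -0.0002 0 0 -1; 0 0 0 0 -1; 0 0 0 0 -1; 0 0 0 0 -1; 0 0 0 0 -1; 0 0 0 0 -1; 0 0 0 0 -1; 0 0 0 0 -1'
python3 smp.py
```

```text
clock: 16.95
tool_pos: [0.4874, -0.2556, 0.2206]
orientation: [-0.317, 0.949, 0.0, -0.0]
wrist_force: [0.1, 0.4, 1.9]
finger_gap: 0.152
clk 17.15 pos [ 0.48739 -0.25561  0.22057] psi 216.91 gap 0.1509
F tool [-0.33 -0.15 -2.31] sd [0.32 0.42 0.51] T tool [ 0.182 -0.066 -0.021] sd [0.027 0.043 0.033] tilt [-0.      0.0001]
```

```bash
python3 -m jog '0 -0.0003 0 0 -1; 0 0 0 0.04 -1; 0 0 0 0.04 -1; 0 0 0 -0.04 -1; 0 0 0 -0.04 -1; 0 0 0 -0.04 -1; 0 0 0 -0.04 -1; 0 0 0 0.04 -1; 0 0 0 0.04 -1; 0 0 0 0 -1'
python3 smp.py
```

```text
clock: 18.15
tool_pos: [0.4875, -0.2558, 0.2206]
orientation: [-0.317, 0.949, 0.0, -0.0]
wrist_force: [0.4, 0.3, 2.0]
finger_gap: 0.156
clk 18.35 pos [ 0.48754 -0.25582  0.22056] psi 216.94 gap 0.156
F tool [-0.69  0.07 -2.52] sd [0.37 0.1  0.19] T tool [ 0.128 -0.085 -0.015] sd [0.02  0.007 0.025] tilt [-0.0002  0.0002]
```

```bash
python3 -m jog '-0.0002 -0.0002 0 0 -1; 0 0 0 0.06 -1; 0 0 0 0.06 -1; 0 0 0 -0.06 -1; 0 0 0 -0.06 -1; 0 0 0 -0.06 -1; 0 0 0 -0.06 -1; 0 0 0 0.06 -1; 0 0 0 0.06 -1; 0 0 0 0 -1'
python3 smp.py; ls -t pics|head -1
```

```text
clock: 19.35
tool_pos: [0.4877, -0.2559, 0.2205]
orientation: [-0.317, 0.949, 0.0, -0.0]
wrist_force: [0.8, 0.5, 3.0]
finger_gap: 0.153
clk 19.55 pos [ 0.48776 -0.25585  0.22053] psi 216.96 gap 0.1564
F tool [-0.37  0.16 -2.5 ] sd [0.3  0.26 0.28] T tool [ 0.015 -0.035 -0.01 ] sd [0.041 0.028 0.009] tilt [-0.0003  0.0002]
smp1955.png
```

View pics/smp1955.png

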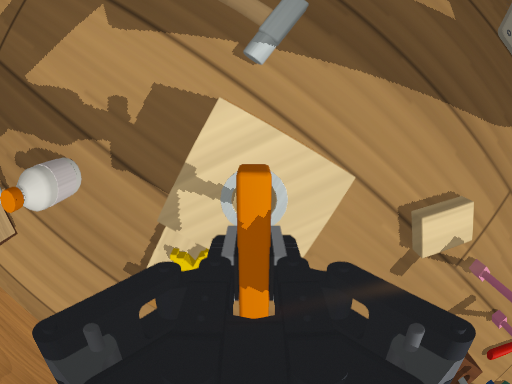

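Torque is nearly nulled and yaw and y look right, but it is still resting on the stem's top (~5 N). I'll do a light compliant sweep along tool x. Once the socket drops on, it stays captured.

```bash
python3 -m jog '0.0004 0 0 0 -1; 0.0004 0 0 0 -1; 0.0003 0 0 0 -1; -0.0004 0 0 0 -1; -0.0004 0 0 0 -1; -0.0004 0 0 0 -1; -0.0004 0 0 0 -1; -0.0004 0 0 0 -1; -0.0002 0 0 0 -1; 0 0 0 0 -1'
python3 smp.py
```

```text
clock: 20.55
tool_pos: [0.4885, -0.2554, 0.2205]
orientation: [-0.317, 0.949, -0.0, -0.0]
wrist_force: [-0.8, -0.9, 2.4]
finger_gap: 0.151
clk 20.75 pos [ 0.48855 -0.25535  0.22055] psi 216.9 gap 0.1513
F tool [ 0.66  0.04 -2.95] sd [0.51 0.31 0.72] T tool [-0.059  0.378 -0.007] sd [0.013 0.019 0.029] tilt [-0.0004 -0.0002]
```

```bash
python3 - <<'E'
from h import *
a=np.mean([capture("scene").astype(np.float32) for i in range(4)],0); np.save("s10.npy",a)
o=get_obs(); np.save("s10o.npy",o,allow_pickle=True); Rw=R.from_quat(o["orientation"]).as_matrix()
x0,y0=155,105; b=cv2.resize(a[y0:y0+60,x0:x0+50].clip(0,255).astype(np.uint8),None,fx=12,fy=12,interpolation=cv2.INTER_CUBIC)
for P in (o["tool_pos"]+Rw@[0,0,.0967],o["tool_pos"]+Rw@[0,0,.04]): 
    q=(proj("scene",P)-[x0,y0]+.5)*12; print(proj("scene",P)); cv2.circle(b,tuple(int(v) for v in q),3,(0,0,255),-1)
for t in np.linspace(0,6.28,60):
    q=(proj("scene",[.4879+.026*np.cos(t),-.2555+.026*np.sin(t),.12])-[x0,y0]+.5)*12; cv2.circle(b,tuple(int(v) for v in q),1,(255,0,0),-1)
cv2.imwrite("pics/s10.png",b); print(o["clock"])
E
```

```text
[176.35326625 150.42034843]
[173.80311401 139.1250425 ]
20.95
```

View pics/s10.png

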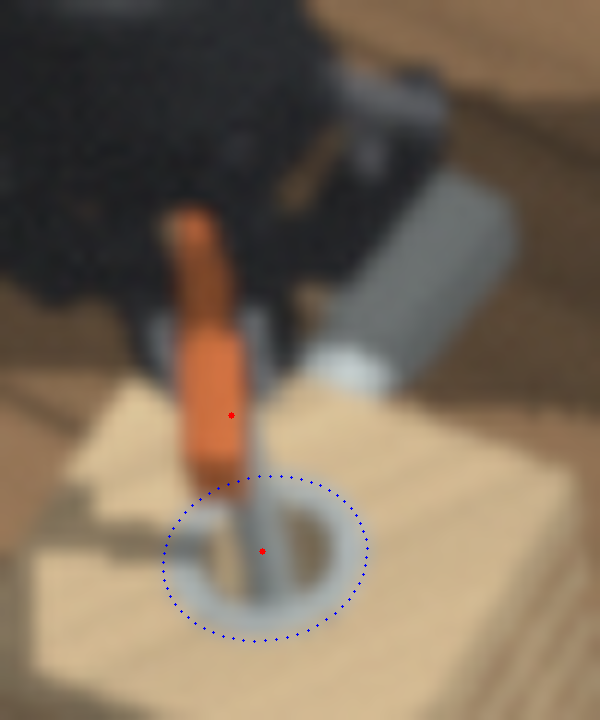

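```bash
python3 - <<'E'
from h import *
ci=camera_info("scene"); Rm=cv2.Rodrigues(ci["rvec"])[0]; o=np.load("s10o.npy",allow_pickle=True).item(); Rw=R.from_quat(o["orientation"]).as_matrix()
P=o["tool_pos"]+Rw@[0,0,.09]
# horizontal direction whose image displacement is parallel to rod's image direction
J=np.array([proj("scene",P+d)-proj("scene",P) for d in np.eye(3)*1e-3]).T
n=np.array([-J[1,2],J[0,2]]); n/=np.linalg.norm(n); g=n@J[:,:2]; print("obs dir world",g/np.linalg.norm(g),"px/mm",np.linalg.norm(g))
w=np.array([-g[1],g[0],0])/np.linalg.norm(g); print("unobs tool",(Rw.T@w)[:2]," world",w)
# subpixel rod centre along n at several heights, on s10
a=np.load("s10.npy")
for s in (.06,.066,.072,.08,.086,.092):
    c=proj("scene",o["tool_pos"]+Rw@[0,0,s]); t=np.arange(-9,9.01,.25)
    pr=np.array([[cv2.remap(a,np.float32([[c[0]+n[0]*k]]),np.float32([[c[1]+n[1]*k]]),cv2.INTER_LINEAR)[0,0].mean()] for k in t])[:,0]
    print(s,c.round(1),pr[::2].round(0).astype(int).tolist())
E
```

```text
obs dir world [-0.72585334  0.68784949] px/mm 0.33089713134563226
unobs tool [ 0.98589836 -0.1673449 ]  world [-0.68784949 -0.72585334  0.        ]
0.06 [174.7 143.2] [182, 183, 183, 184, 184, 180, 175, 163, 145, 125, 106, 95, 92, 91, 94, 97, 101, 107, 117, 127, 140, 152, 163, 171, 178, 182, 183, 183, 183, 183, 183, 183, 183, 183, 183, 182, 182]
0.066 [175.  144.4] [183, 184, 186, 186, 186, 183, 179, 168, 154, 134, 114, 102, 92, 90, 90, 92, 96, 106, 117, 129, 141, 152, 162, 170, 176, 178, 180, 180, 181, 181, 180, 180, 180, 180, 180, 180, 180]
0.072 [175.3 145.6] [160, 166, 173, 178, 180, 180, 178, 173, 165, 153, 144, 135, 127, 120, 112, 105, 106, 111, 120, 131, 140, 149, 158, 165, 171, 173, 176, 177, 178, 178, 178, 179, 179, 180, 180, 180, 180]
0.08 [175.6 147.2] [120, 125, 132, 139, 142, 147, 150, 154, 158, 161, 164, 163, 158, 149, 134, 121, 116, 115, 123, 130, 136, 140, 141, 143, 148, 153, 159, 163, 169, 173, 176, 178, 179, 180, 180, 180, 179]
0.086 [175.9 148.3] [117, 116, 115, 114, 116, 118, 120, 122, 126, 130, 134, 139, 142, 136, 127, 121, 114, 117, 123, 128, 134, 133, 130, 127, 124, 125, 127, 134, 144, 155, 166, 173, 176, 179, 179, 179, 178]
0.092 [176.1 149.5] [147, 142, 138, 133, 129, 125, 122, 118, 117, 118, 124, 133, 137, 133, 127, 119, 115, 118, 122, 129, 134, 132, 129, 121, 114, 110, 108, 114, 122, 136, 152, 164, 173, 177, 179, 180, 181]
```

The scene view confirms the key is on axis along tool y to within ~0.5 mm. Only tool x is poorly seen, so I'll sweep x again with y shifted −0.4 mm.

```bash
python3 -m jog '-0.0003 -0.0004 0 0 -1; 0.0003 0 0 0 -1; 0.0004 0 0 0 -1; 0.0004 0 0 0 -1; 0.0004 0 0 0 -1; 0.0004 0 0 0 -1; 0.0004 0 0 0 -1; 0.0004 0 0 0 -1; 0 0 0 0 -1; 0 0 0 0 -1'
python3 -c "
from smp import *
smp(2)"
```

```text
clock: 21.95
tool_pos: [0.4873, -0.2568, 0.2206]
orientation: [-0.317, 0.949, 0.0, 0.0]
wrist_force: [0.3, 1.4, 2.1]
finger_gap: 0.152
clk 22.05 pos [ 0.48727 -0.25684  0.22063] psi 216.92 gap 0.1541
F tool [-0.31  0.25 -2.25] sd [0.24 0.47 0.2 ] T tool [-0.32  -0.366 -0.011] sd [0.02  0.032 0.027] tilt [0.0005 0.0005]
```

```bash
python3 -m jog '0 0 -0.003 0 -1; 0 0 -0.002 0 -1; -0.001 0.0005 0 0 -1; 0 0 0 0 -1; 0 0 0 0 -1; 0 0 0.0015 0 -1; 0 0 0.0015 0 -1; 0 0 0.001 0 -1; 0 0 0.001 0 -1; 0 0 0 0 -1'
python3 -c "
from smp import *
smp(3)"
```

```text
clock: 23.05
tool_pos: [0.4874, -0.256, 0.2203]
orientation: [-0.317, 0.949, 0.0, -0.0]
wrist_force: [-0.0, 0.3, -3.5]
finger_gap: 0.153
clk 23.2 pos [ 0.48745 -0.25601  0.22049] psi 216.91 gap 0.1549
F tool [-0.09 -0.08  3.23] sd [0.44 0.6  0.85] T tool [-0.017  0.133 -0.016] sd [0.029 0.025 0.011] tilt [-0.0003  0.    ]
```

Engaged: the force is back to the hanging weight (3.2 N) at a depth where it was blocked before. Lower gently toward home.

```bash
python3 -m jog '0 0 0.001 0 -1; 0 0 0.002 0 -1; 0 0 0.002 0 -1; 0 0 0.002 0 -1; 0 0 0.002 0 -1; 0 0 0.002 0 -1; 0 0 0.0015 0 -1; 0 0 0.001 0 -1; 0 0 0 0 -1; 0 0 0 0 -1'
python3 -c "
from smp import *
smp(3)"
```

```text
clock: 24.2
tool_pos: [0.4875, -0.2559, 0.207]
orientation: [-0.317, 0.949, 0.0, -0.0]
wrist_force: [-1.1, -0.5, -3.2]
finger_gap: 0.153
clk 24.35 pos [ 0.48748 -0.25594  0.20703] psi 216.91 gap 0.1559
F tool [0.4  0.44 3.66] sd [0.27 0.57 0.21] T tool [-0.028  0.208 -0.029] sd [0.02  0.016 0.004] tilt [-0.0002  0.0001]
```

```bash
python3 -m jog '0.0002 0 0.0005 0 -1; 0 0 0.0005 0 -1; 0 0 0.0005 0 -1; 0 0 0.0005 0 -1; 0 0 0.0005 0 -1; 0 0 0.0005 0 -1; 0 0 0 0 -1; 0 0 0 0 -1; 0 0 0 0 -1; 0 0 0 0 -1'
python3 -c "
from smp import *
smp(3)"
```

```text
clock: 25.35
tool_pos: [0.4876, -0.2563, 0.2043]
orientation: [-0.317, 0.949, -0.0, 0.0]
wrist_force: [-0.5, -0.4, 1.0]
finger_gap: 0.156
clk 25.5 pos [ 0.48761 -0.25628  0.20428] psi 216.91 gap 0.1525
F tool [ 0.62  0.54 -1.24] sd [0.99 0.22 0.53] T tool [-0.027  0.184  0.003] sd [0.02  0.039 0.034] tilt [ 0.0004 -0.0003]
```

Home on the collar with ~4 N press (spring sunk ~2 mm of 8). I'll ease up 0.8 mm and start turning clockwise.

```bash
python3 -m jog '0 0 -0.0008 0.05 -1; 0 0 0 0.1 -1; 0 0 0 0.12 -1; 0 0 0 0.13 -1; 0 0 0 0.13 -1; 0 0 0 0.13 -1; 0 0 0 0.13 -1; 0 0 0 0.12 -1; 0 0 0 0.1 -1; 0 0 0 0 -1'
python3 -c "
from smp import *
im,o=smp(3); print(o['q'])
cv2.imwrite('pics/w26.png',im); cv2.imwrite('pics/s26.png',cv2.resize(capture('scene')[100:240,110:250],None,fx=4,fy=4,interpolation=2))"
```

```text
clock: 26.5
tool_pos: [0.4872, -0.2559, 0.2047]
orientation: [0.182, 0.983, 0.0, -0.0]
wrist_force: [-0.9, 0.5, 1.3]
finger_gap: 0.15
clk 26.65 pos [ 0.48719 -0.25593  0.20472] psi 159.14 gap 0.1512
F tool [ 0.87  0.22 -0.61] sd [0.37 0.52 0.52] T tool [0.043 0.313 0.004] sd [0.027 0.016 0.025] tilt [-0.0005  0.0005]
[-6.01226914e-01  1.78606222e-01 -2.62178383e-01  1.13069774e+00
  1.08530260e-04 -2.37162667e-01]
```

View pics/w26.png

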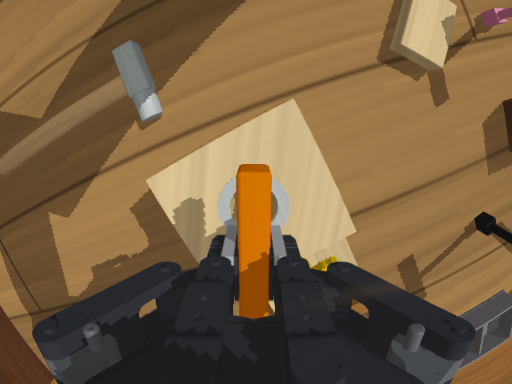

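View pics/s26.png

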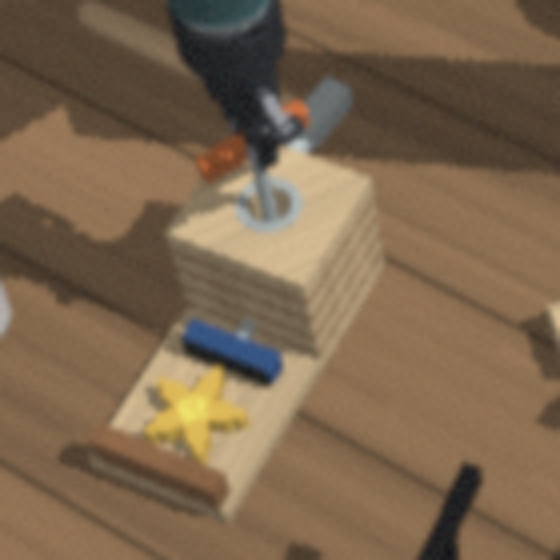

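The jaw has advanced toward the star. I'll keep turning and relieve the small side load.

```bash
python3 -m jog '0.0004 0 0 0.05 -1; 0 0 0 0.1 -1; 0 0 0 0.12 -1; 0 0 0 0.12 -1; 0 0 0 0.1 -1; 0 0 0 0.07 -1; 0 0 0 0.04 -1; 0 0 0 0.02 -1; 0 0 0 0 -1; 0 0 0 0 -1'
python3 -c "
from smp import *
im,o=smp(3); print(o['q'])
cv2.imwrite('pics/w28.png',im); cv2.imwrite('pics/s28.png',cv2.resize(capture('scene')[160:220,130:190],None,fx=10,fy=10,interpolation=2))"
```

```text
clock: 27.7
tool_pos: [0.4872, -0.2558, 0.2049]
orientation: [0.473, 0.881, 0.0, 0.0]
wrist_force: [-0.6, 0.8, 0.3]
finger_gap: 0.154
clk 27.85 pos [ 0.48714 -0.25584  0.20488] psi 123.55 gap 0.1559
F tool [ 0.84  0.3  -0.16] sd [0.26 0.46 0.36] T tool [-0.224  0.313 -0.045] sd [0.038 0.043 0.022] tilt [0.0003 0.0004]
[-6.01371215e-01  1.77863537e-01 -2.62750433e-01  1.13020402e+00
  4.88377292e-04  3.83946027e-01]
```

View pics/s28.png

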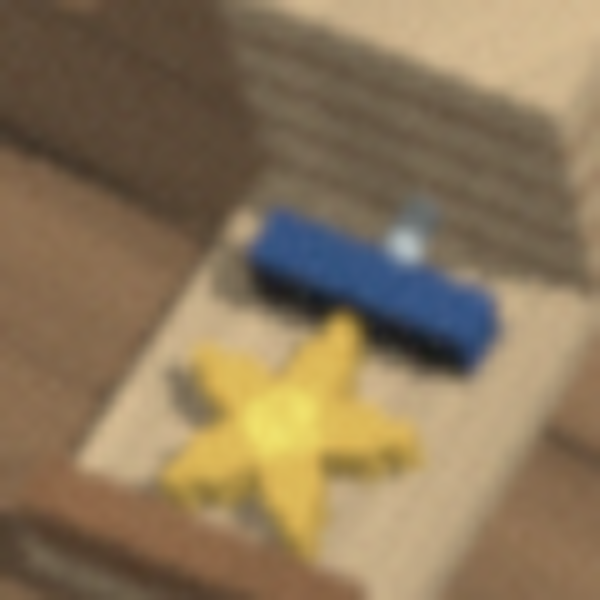

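Jaw is about at the star (key turned 1.63 rad, less play). A bit more.

```bash
python3 -m jog '0 0 0 0.03 -1; 0 0 0 0.03 -1; 0 0 0 0.03 -1; 0 0 0 0.02 -1; 0 0 0 0 -1; 0 0 0 0 -1; 0 0 0 0 -1; 0 0 0 0 -1; 0 0 0 0 -1; 0 0 0 0 -1'
python3 -c "
from smp import *
im,o=smp(4)
cv2.imwrite('pics/s29.png',cv2.resize(capture('scene')[160:220,130:190],None,fx=10,fy=10,interpolation=2))"
```

```text
clock: 28.9
tool_pos: [0.4871, -0.2559, 0.2049]
orientation: [0.521, 0.854, 0.0, 0.0]
wrist_force: [0.6, 1.8, 0.7]
finger_gap: 0.154
clk 29.1 pos [ 0.48708 -0.25595  0.20491] psi 117.22 gap 0.1535
F tool [ 0.96  0.63 -0.05] sd [0.45 0.18 0.75] T tool [-0.373  0.434 -0.058] sd [0.03  0.026 0.028] tilt [0.0001 0.0001]
```

View pics/s29.png

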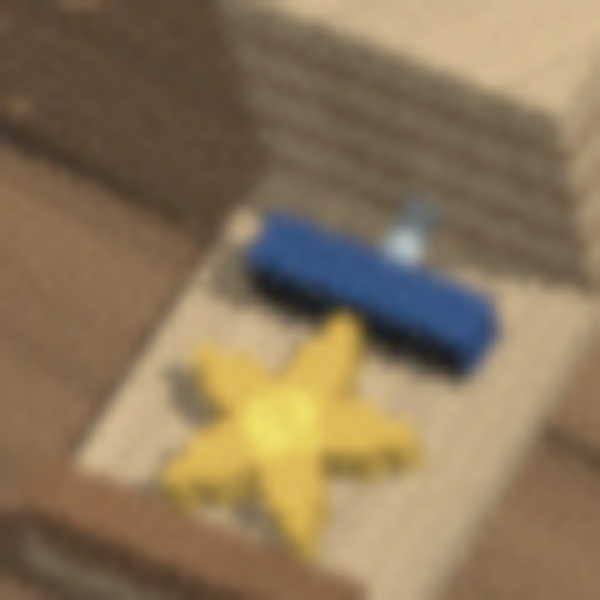

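```bash
python3 - <<'E'
from h import *
def cen(a,off=(0,0)):
    h=cv2.cvtColor(a,cv2.COLOR_BGR2HSV); m=cv2.inRange(h,(100,90,40),(125,255,255)).astype(float)
    b=a.astype(float); w=np.clip(b[...,0]-b[...,2]-10,0,None); 
    ys,xs=np.mgrid[:a.shape[0],:a.shape[1]]; return np.array([(w*xs).sum()/w.sum()+off[0],(w*ys).sum()/w.sum()+off[1]])
box=(slice(172,205),slice(145,190))
def f(a): return cen(a[box],(145,172))
ref=f(cv2.imread("pics/scene0.png")); ref2=f(cv2.imread("pics/s9.png")); print(ref,ref2)
def small(n,x,y,s,k): 
    a=cv2.imread(n); a=cv2.resize(a,None,fx=1/k,fy=1/k,interpolation=cv2.INTER_AREA); full=np.zeros((384,512,3),np.uint8); full[y:y+s,x:x+s]=a; return f(full)
print("26",small("pics/s26.png",110,100,140,4)); print("28",small("pics/s28.png",130,160,60,10)); print("29",small("pics/s29.png",130,160,60,10))
# px per mm of jaw motion along jig x (tower->star)
c=np.array([.4879,-.2555]); d=np.array([.1,.012]); 
# direction from star position in scene
s=atz(ray("scene",(159,204)),.03)[:2]; u=(s-c)/np.linalg.norm(s-c); print("jig x dir",u)
P=np.array([*(c+.075*u),.035]); print("px/mm",proj("scene",P+np.array([*u*.001,0]))-proj("scene",P))
E
```

```text
[169.07346144 184.90221357] [169.07808534 184.90160764]
26 [168.09244728 186.52182442]
28 [167.13192645 187.69394052]
29 [167.02907997 187.93043369]
jig x dir [0.98608026 0.16627004]
px/mm [-0.1463037   0.25041608]
```

From the jaw's shift in the scene view, travel is 6.5 mm at the first stop, then 11.7, and now 12.5 mm. That puts the stem at ~1.56 rad: closed and tight. I'll relieve the side load, back off within the socket's play, then open.

```bash
python3 -m jog '0.0003 0.0003 0 -0.03 -1; 0.0002 0.0002 0 -0.03 -1; 0 0 0 0 -1; 0 0 0 0 -0.6; 0 0 0 0 -0.4; 0 0 0 0 -0.2; 0 0 0 0 0.2; 0 0 0 0 0.6; 0 0 0 0 1; 0 0 0 0 1'
python3 -c "
from smp import *
im,o=smp(2)
cv2.imwrite('pics/w31.png',im)"
```

```text
clock: 30.15
tool_pos: [0.4872, -0.2553, 0.2049]
orientation: [0.495, 0.869, -0.0, -0.0]
wrist_force: [0.3, 0.5, -0.5]
finger_gap: 0.999
clk 30.25 pos [ 0.48725 -0.25531  0.20491] psi 120.66 gap 1.0037
F tool [ 0.26 -0.08 -0.06] sd [0.17 0.05 0.49] T tool [ 0.011  0.042 -0.038] sd [0.004 0.01  0.023] tilt [-0. -0.]
```

View pics/w31.png

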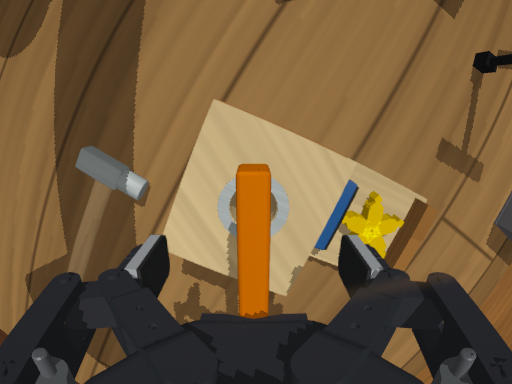

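Fingers are open and the key is standing upright and free. Lift straight up and check the jaw from above.

```bash
python3 -m jog '0 0 -0.01 0 1; 0 0 -0.015 0 1; 0 0 -0.02 0 1; 0 0 -0.02 0 1; 0 0 -0.02 0 1; 0 0 -0.02 0 1; 0 0 -0.015 0 1; 0 0 -0.01 0 1; 0 0 0 0 1; 0 0 0 0 1'
python3 -c "
from smp import *
im,o=smp(2)
cv2.imwrite('pics/w32.png',im); a=capture('scene'); cv2.imwrite('pics/s32.png',a); cv2.imwrite('pics/s32c.png',cv2.resize(a[100:240,110:250],None,fx=4,fy=4,interpolation=2))
cv2.imwrite('pics/w32c.png',cv2.resize(im[130:290,230:450],None,fx=3.5,fy=3.5,interpolation=2))"
```

```text
clock: 31.25
tool_pos: [0.4871, -0.2553, 0.3347]
orientation: [0.495, 0.869, 0.0, -0.0]
wrist_force: [0.3, -0.1, -0.9]
finger_gap: 1.0
clk 31.35 pos [ 0.48683 -0.25501  0.33395] psi 120.65 gap 1.0015
F tool [ 0.04  0.21 -0.05] sd [0.27 0.28 0.22] T tool [-0.011  0.02  -0.024] sd [0.014 0.006 0.006] tilt [-0.0016  0.0011]
```

View pics/w32c.png

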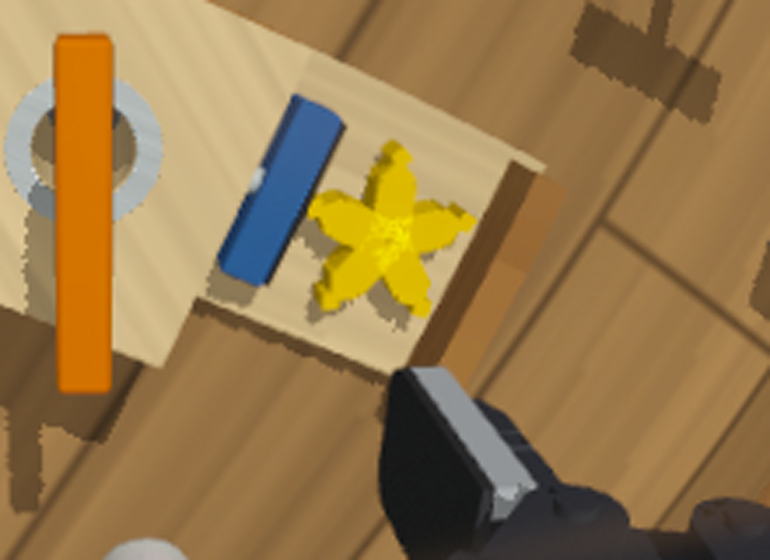

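View pics/s32c.png

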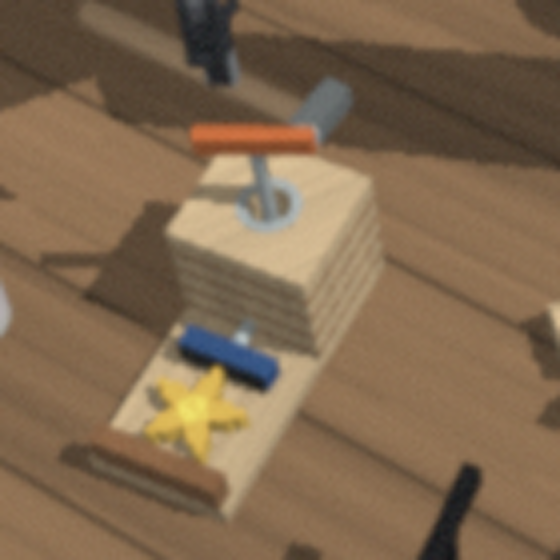

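The jaw face is touching the star's tip, near (310,212) in the crop, and the key stands upright in the shaft. One last numeric check of bar height and jaw travel, from the pictures already taken.

```bash
python3 - <<'E'
from h import *
def f(a):
    a=a[172:205,145:190]; b=a.astype(float); w=np.clip(b[...,0]-b[...,2]-10,0,None); ys,xs=np.mgrid[:a.shape[0],:a.shape[1]]; return np.array([(w*xs).sum(),(w*ys).sum()])/w.sum()
d=f(cv2.imread("pics/s32.png"))-f(cv2.imread("pics/scene0.png")); print("jaw mm",(d@[-.1463,.2504])/.0841)
im=cv2.imread("pics/w32.png"); o=get_obs(); m,s,c=barmask(im); ys,xs=np.nonzero(m)
for z in(.20,.211,.222): print(z,cv2.minAreaRect(np.array([atz(ray("wrist",(x,y),o),z)[:2]*1000 for x,y in zip(xs,ys)],np.float32)))
# height from scene: bar mask centroid vs axis point
sc=cv2.imread("pics/s32.png"); mm,s2,c2=barmask(cv2.convertScaleAbs(sc),None) if 0 else (None,None,None)
b=sc[120:150,150:200].astype(float); w=np.clip(b[...,2]-b[...,0]-90,0,None); yy,xx=np.mgrid[:30,:50]; q=np.array([(w*xx).sum()/w.sum()+150,(w*yy).sum()/w.sum()+120]); print(q)
print(tri([ray("wrist",c,o),ray("scene",q)]))
for z in (.190,.201,.210): print(z,proj("scene",[.4875,-.2557,z+.003]))
E
```

```text
jaw mm 12.541777757699194
0.2 ((488.7086486816406, -257.04168701171875), (13.83643627166748, 92.29736328125), 30.697776794433594)
0.211 ((487.18011474609375, -254.44711303710938), (13.229573249816895, 88.24943542480469), 30.697906494140625)
0.222 ((485.6517639160156, -251.85250854492188), (12.62275218963623, 84.2015151977539), 30.697885513305664)
[171.88390805 133.19678161]
(array([ 0.48777726, -0.25567005,  0.20699983]), [0.0021762609634010293, 0.0021762609634009816])
0.19 [173.33577489 136.23404638]
0.201 [172.81553411 133.9219755 ]
0.21 [172.38490859 132.00817565]
```

Jaw travel holds at 12.5 mm after release. Bar height is about 0.201–0.206 m; home is 0.201 m, and unengaged it would be about 0.218 m at rest. Handing in.

```bash
python3 -c "
from bench import *
print(hand_in(), get_obs()['clock'])"
```

```text
the job is handed in; nothing more can be done
the job is handed in; nothing more can be done
```

The T-key is home on the stem and turned clockwise. The blue jaw has closed on the star, and the key is left standing free in the shaft. I handed in at about 31.5 s of the 64 s allowed.

**How it went:** I lifted the orange-handled key from its stand and lined its socket up with the stem, which I measured at 37°. On the first try it rested on the stem's top instead of dropping on, pressing about 5–6 N with the spring sunk roughly 3 mm. Side sweeps while it was pressed did not free it. Lifting 5 mm, re-centring and lowering again did. It then went home with about 4 N of press, and I turned the key about 1.74 rad before letting go.

**Last checks:**
- **Jaw:** travel measured in the scene camera is 12.5 mm before and after release, so the stem is at about 1.57 rad. The wrist view shows the jaw touching the star.
- **Key height:** the bar centre measures 0.20–0.207 m, against 0.201 m for fully home. Unengaged it would be about 0.218 m.
- **Forces:** the highest press I read was about 6 N. Readings came only at the end of each move, so a brief peak in between could have been missed.
- **Disagreements:** the two rays behind the key-height figure missed each other by about 4 mm, so that figure is only rough. The bar and mouth positions I took from the scene and top cameras were 1–3 mm off the wrist camera's, so I used the wrist's.
- **Other items:** nothing else looked moved in the last pictures, but I did not measure each item or check the whole bench.

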